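Fetch a bearing from under the cabinet with a reacher

TASK

A ball bearing has rolled under the low drawer cabinet. Pick up the reacher by its squeeze handle, hold it level and slide its open jaws under the cabinet, squeeze the trigger to close them on the bearing, draw it out and set it gently, lying flat, well inside the tray (not dropped, and never touched with the fingers). Then lay the reacher down flat on the bench, clear of the tray, and let go; leave the nut under the cabinet and the office stamp where they are.

Things in the scene. Friction and masses are not known exactly. Their poses are not given: they have to be found in the camera images.
- reacher: short black and steel hand reacher, 0.2 kg, loose, flat on the bench right of the cabinet. Origin under the middle of its squeeze handle, z 0 when it lies on the bench; x along the shaft to the jaws, y left, z up. Butt ends at x = -91 mm, jaws at x = 139. Balances within 10 mm of the origin. Blocks at x = 29 to 47 and -30 to -52 mm reach from y = -27 to 8, z 16 to 40; shaft underside at z 19
- grip (a point): the place to hold the reacher: 28 mm above its origin, same axes. Squeeze handle: fixed bar, outer face at y = -27 mm, and facing it the trigger paddle, 40 mm long in x, outer face at y = +27 mm when out: 54 mm over both. Faces flat and upright, 24 mm high (12 mm above and below this point). The flat faces let the gripper lean along x by any angle
- jaw_centre (a point): middle between the reacher's jaw pads: 115 mm ahead of its origin, 9 mm above its underside. Jaws pivot at x = 65 mm, are 24 mm high, bottoms at the underside's level. Open, the pads are 65 mm apart, the inward hooks at the tips 65 mm, and the jaws 92 mm over the outside. They clamp the bearing when its centre is within 8 mm behind to 5 mm ahead of this point
- trigger (a joint): travel of the trigger paddle towards the fixed bar (reacher's -y): 0 out, jaws open; 0.016 m in, jaws shut; about 0.008 when closed on the bearing. Its spring holds it out with 12 N plus 0.4 N per mm: a grip of 10 N carries the reacher with open jaws, about 45 N (fingers then about 45 mm apart) clamps the bearing; when the grip is eased to 10 N at 54 mm opening, the jaws spring open
- bearing: ball bearing, steel ring 40 mm in diameter and 12 mm high, about 70 g, lying flat on the bench under the cabinet; origin at the middle of its underside, z up
- nut: steel hexagon nut, 28x24x13 mm, also under the cabinet, 70 mm or more to one side of the bearing; leave it there; origin at the middle of its underside
- cabinet: low grey steel drawer cabinet on legs, fixed, 300 mm wide, 170 deep, 240 high. Origin on the bench under the middle of its front face; x into the gap, y to its left. Gap 70 mm high, 256 mm between the legs; front pulls stand out 4 mm. The bearing lies 95 to 103 mm behind the front, so the gripper holding the handle must lean back about 30 degrees (top away from the cabinet) to clear the front
- tray: shallow square aluminium tray, 170x170 mm, fixed to the bench on the left, floor 3 mm thick, rim 10 mm high and 3 mm thick; origin at the centre of its underside, x and y along its sides
- stamp: black self-inking office stamp, 36x57 mm, 70 mm high, standing upright, loose, behind the tray; origin at the centre of its underside

How it is judged (in metres and radians):
On the way, in this order (a step that is already met when the one before it is completed fails the run):
1. the bearing is drawn out in front of the cabinet, clamped in the reacher's jaws (x of bearing in the frame of cabinet below -0.02 m and contact force between reacher and bearing above 0.5 N and value of joint trigger above 0.004 m), for 0.1 s.
2. the bearing lies in the tray, let go by the jaws (x of bearing in the frame of tray between -0.063 and 0.063 m and y of bearing in the frame of tray between -0.063 and 0.063 m and z of bearing in the frame of tray below 0.006 m and contact force between reacher and bearing below 0.2 N and linear speed of bearing below 0.03 m/s), for 0.2 s.
At the end, for the whole second after the job is handed in: the bearing lies flat and still on the tray's floor, its centre within 65 mm of the tray's middle along both sides; the reacher lies flat on the bench (within 6 mm of it and 3 degrees), at rest, touching neither tray nor bearing (x of bearing in the frame of tray between -0.065 and 0.065 m and y of bearing in the frame of tray between -0.065 and 0.065 m and z of bearing in the frame of tray below 0.006 m and angle between bearing's own z axis and vertical below 0.1 rad and linear speed of each of bearing, reacher below 0.02 m/s and height (world z) of reacher below 0.006 m and angle between reacher's own z axis and vertical below 0.06 rad and contact force between reacher and tray below 0.05 N and contact force between reacher and bearing below 0.05 N).
It fails at once if the fingers or arm touch the bearing (contact force between any of the fingers, the arm and bearing above 0.5 N).
It fails at once if the bearing is let go more than 40 mm above the bench (height (world z) of bearing above 0.04 m and contact force between reacher and bearing below 0.01 N).
It fails at once if the nut is moved by more than 30 mm (distance of nut from where it was at the start of the episode above 0.03 m).
It fails at once if the office stamp is moved by more than 30 mm (distance of stamp from where it was at the start of the episode above 0.03 m).
It also fails if it takes over 72 s, if anything falls off the work surface, if the arm or the gripper's body presses on something with over 40 N, if the wrist force passes 120 N, or if a joint passes its speed limit or range.

ROBOT

A 6-joint arm with a two-finger parallel gripper is mounted at the origin on a cart in front of the work surface, level with it; the furniture and walls round the work are solid. World frame = base frame: x ahead of the robot, y to its left, z up, the work surface at z = 0. Lengths are in m, angles in degrees, forces in N, time in s.
With the tool pointing down it reaches from about 0.325 to 0.875 m from the base axis. Payload 4.4 kg.
Tool frame: the origin (TCP) lies between the finger pads; the fingertips stand 17 mm ahead of it and the grasp point (between the pads) lies 2 mm behind it; z points along the fingers, y is the line along which they close (so a half turn about z gives the same grasp; the last joint's range is limited). The gripper opens to 85 mm and grips with 20 to 120 N. Pads are 22 mm wide; open, the fingers measure 114 mm over their backs; the gripper's body (76 mm by 85 mm) begins 54 mm behind the grasp point. The pads swing forward as they close: fully open they stand 13 mm farther back than shut.
Start: joints at [-72.451, 11.837, 88.321, -0, 79.842, -8.623], TCP at [0.254, -0.516, 0.248] pointing down, gripper open.
Joint ranges: [-156.59, 156.59], [-49.26, 127.26], [12.9, 141.05], [-63.56, 243.56], [4.71, 150.69], [-161.64, 161.64]. Speed limits (degrees/s): [159.86, 159.86, 180, 180, 180, 180].

INTERFACE

Orientations are given as [roll, pitch, yaw] about the fixed x, y, z axes, in that order (R = Rz(yaw) Ry(pitch) Rx(roll)).
In Python, from station import * gives the robot as it stands.
- The arm moves only by the tool jog_arm, never from a script. Its argument "targets" is a list of rows, each a list of 2 entries, a list of its own where there are three numbers: the shift along the tool's x, y, z each as a share of 30 cm, from -1 to 1, then the turn, a rotation vector about the tool's x, y, z each as a share of pi/4 rad, from -1 to 1. A call has 1 to 10 rows; each row is the pose to reach, as a shift and turn from the pose commanded when the call began, along the tool's axes at that moment; what a row does not reach only later rows make up. A row lasts 1/12 s, in which the tool goes at most 41.7 mm and 7.16 degrees, less where a joint would pass 70% of its speed; a pose out of reach is approached as far as the arm can. A call with a number of a shift or a turn outside -1 to 1 is refused whole. A call with a gripper value outside its range is refused whole. "jaw" is the opening, from -1 (shut) to 1 (fully open), set as the call begins (left out, the last holds). The fingers move at their own pace and stop on an object; "squeeze" is the grip in N (left out, the last holds). Time passes only in rows, so rows that repeat a pose let the fingers close. It gives the time, the measured TCP pose, the force, the opening and the grip force at its end, in the units of the state.
- read_state(): the state, without advancing time (a new reading comes with each control period).
- camera(name): name is "side" or "top" or "wrist"; returns the picture (384x512x3 uint8, red, green, blue); there is no depth.
- camera_params(name): a dict with "fovy" (degrees; the focal length in pixels is half the picture's height over the tangent of half this angle, whatever the lens; pixels are square), "cx", "cy" (the principal point, pixels), "k1" (the pictures are not rectified: a ray, as slopes to the right and down, at radius r is drawn at 1 + k1 r^2 times it, then the intrinsics apply), "R" (3x3) and "t" (3): a world point X has camera coordinates R X + t. Camera axes: x right, y down, z forward; pixel columns grow to the right and rows downward; lengths in m; the calibration is good to about 2 mm. A picture is of the moment at which its call begins: read the wrist's pose just before it. camera_params takes no time and is no camera call; for the wrist camera it gives the pose at the moment of the call.
- sign_off(): hands the job in; it is judged then, once.
The state is a dict: "time_s": time; "joint_positions": joint angles; "qvel": joint speeds; "joint_efforts": joint torques, N m; "ee_pos": TCP position; "tool_rot": TCP orientation; "contact_force": force on the tool from outside, world axes, zero at the start; "torque": the same for the moment, N m; "gripper_width": finger opening in m; "grasp_force": force on a finger pad.
Only numpy, scipy, OpenCV 4.12 (cv2) and the standard library are available. Lean on these libraries where they do the work, as an engineer would, in place of code of your own. Each camera call takes 0.05 s, during which the arm holds its last target. There are 200 camera calls.

## Working session

There is one attempt and no reset: what is moved stays moved. The work goes in short steps, Python scripts to look and compute and a tool call to move; the robot and the scene stay as the last step left them, time stands still between calls to the robot, and variables do not carry over. Pictures are saved under pics/ and viewed, at most 10 in all, crops included, and the job is handed in when it is done.

Besides the shell and the picture viewer there is one more tool, called after "Call:" by a JSON object that holds its "api" and its "payload". jog_arm: Moves the arm, as the interface text tells. Shift numbers are shares of 30 cm and turn numbers shares of pi/4 rad, none past 1 either way. Its arguments: {"type":"object","properties":{"targets":{"type":"array","items":{"type":"array"}},"jaw":{"type":"number"},"squeeze":{"type":"number"}},"required":["targets"]}

```bash
mkdir -p pics; ls
python3 - <<'E'
from station import *
import cv2
s=read_state();print(s)
for n in ["side","top"]:
    p=camera_params(n);print(n,p)
    cv2.imwrite(f"pics/{n}0.png",camera(n)[:,:,::-1])
E
```

```text
pics
{'time_s': 0.0, 'joint_positions': array([-7.24526568e+01,  1.18871948e+01,  8.84096341e+01,  3.67811568e-04,
        7.98429043e+01, -8.62320115e+00]), 'qvel': array([ 0.02718167,  0.10197981, -0.00277199,  0.0990521 ,  0.00594732,
       -0.01496101]), 'joint_efforts': array([-3.00826669e-04, -3.83038330e+01, -2.91599697e+01, -2.48598653e-04,
        1.06424658e-02, -1.35201640e-05]), 'ee_pos': array([ 0.25335718, -0.51532118,  0.24705654]), 'tool_rot': array([-1.79861901e+02, -2.13087855e-02,  2.61704534e+01]), 'contact_force': array([-0.26249634,  0.17065721,  0.2203022 ]), 'torque': array([-0.01979042,  0.05085496, -0.02303762]), 'grasp_force': 0.0, 'gripper_width': 0.08543775928420784}
side {'fovy': 55.367617277719326, 'cx': 253.18324202048657, 'cy': 189.16511986198094, 'k1': -0.038708121937119776, 'R': array([[-0.36453141,  0.93117717,  0.00509191],
       [ 0.44438804,  0.17876636, -0.87781653],
       [-0.81831298, -0.31772891, -0.47896995]]), 't': array([ 0.23916947, -0.21603993,  1.52043619])}
top {'fovy': 52.19144057145968, 'cx': 251.92214060140793, 'cy': 186.37319778214422, 'k1': -0.12867092099467864, 'R': array([[ 3.42488125e-01, -9.39521781e-01,  8.41062742e-04],
       [-7.41110828e-01, -2.70710484e-01, -6.14386339e-01],
       [ 5.77457032e-01,  2.09796705e-01, -7.89004891e-01]]), 't': array([-0.23802712,  0.46692266,  0.93295112])}
```

View pics/side0.png

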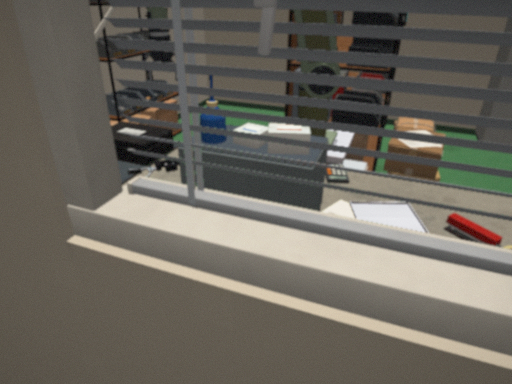

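View pics/top0.png

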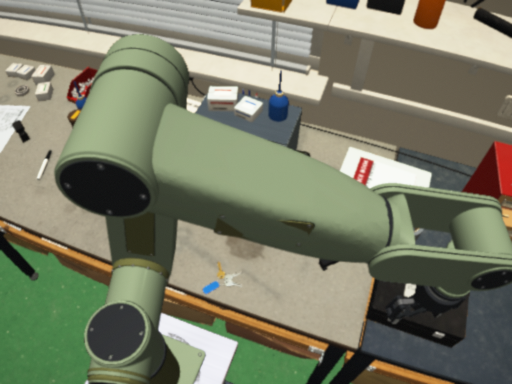

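The side view looks from behind through blinds: the cabinet is at about (255,165), with the tray probably at (390,215). In the top view the arm hides most of the scene, with the cabinet at (255,120). Next is the wrist camera.

```bash
cat > h.py <<'E'
from station import *
import cv2, numpy as np
def K(p,h=384):
    f=h/2/np.tan(np.radians(p['fovy'])/2)
    return f
def ray(p,u,v):
    f=K(p); d=np.array([(u-p['cx'])/f,(v-p['cy'])/f]); s=d.copy()
    for _ in range(30): s=d/(1+p['k1']*(s@s))
    R=np.array(p['R']);t=np.array(p['t'])
    return -R.T@t, R.T@np.array([s[0],s[1],1])
def onz(p,u,v,z=0.):
    c,d=ray(p,u,v); return c+d*(z-c[2])/d[2]
def proj(p,X):
    x=np.array(p['R'])@np.array(X)+p['t']; s=x[:2]/x[2]; s=s*(1+p['k1']*(s@s))
    return s*K(p)+[p['cx'],p['cy']]
E
python3 - <<'E'
from h import *
p=camera_params("wrist");print(p)
cv2.imwrite("pics/w0.png",camera("wrist")[:,:,::-1])
a=camera_params("top")
for uv in [(298,150),(195,110),(300,110),(240,280),(322,263),(345,150),(430,187)]: print(uv,onz(a,*uv).round(3))
b=camera_params("side")
for uv in [(353,205),(410,203),(430,232)]: print(uv,onz(b,*uv).round(3))
E
```

```text
{'fovy': 65.70240267907964, 'cx': 255.20450968221013, 'cy': 193.95268850891262, 'k1': -0.0660543439497691, 'R': array([[ 0.44096885, -0.89752052, -0.00184077],
       [-0.86612568, -0.42607991,  0.26130865],
       [-0.23531419, -0.11363464, -0.96525354]]), 't': array([-0.57406201, -0.03344061,  0.37665691])}
(298, 150) [ 0.849 -0.119  0.   ]
(195, 110) [0.919 0.32  0.   ]
(300, 110) [ 1.06  -0.068  0.   ]
(240, 280) [ 0.313 -0.104  0.   ]
(322, 263) [ 0.443 -0.308  0.   ]
(345, 150) [ 0.909 -0.279  0.   ]
(430, 187) [ 0.843 -0.591  0.   ]
(353, 205) [0.491 0.241 0.   ]
(410, 203) [0.418 0.395 0.   ]
(430, 232) [0.553 0.445 0.   ]
```

View pics/w0.png

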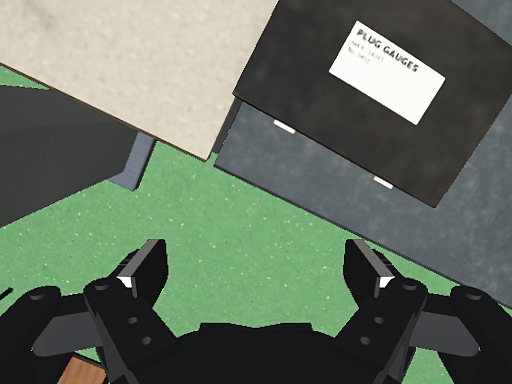

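The wrist sees only the bench corner and a gauge box, so I'll move to a look-out pose in front of the cabinet.

```bash
cat >> h.py <<'E'
from scipy.spatial.transform import Rotation as Rn
def toolR(yaw,lean=0):
    """tool x along horizontal heading yaw, pointing down; lean>0: tool z tips forward along heading (body back)"""
    return Rn.from_euler('z',yaw,degrees=True)*Rn.from_euler('y',-lean,degrees=True)*Rn.from_euler('x',180,degrees=True)
def plan(pos,R,cmd=None):
    s=read_state(); R0=Rn.from_euler('xyz',s['tool_rot'],degrees=True)
    p0=s['ee_pos'] 
    if cmd is not None: p0=np.array(cmd[0]); R0=cmd[1]
    d=R0.inv().apply(np.array(pos)-p0)/0.3; w=(R0.inv()*R).as_rotvec()/(np.pi/4)
    print("shift",d.round(4).tolist(),"turn",w.round(4).tolist(),"rows>=",np.linalg.norm(d)*.3/.0417,np.degrees(np.linalg.norm(w)*np.pi/4)/7.16)
E
python3 -c "
from h import *
plan([.36,-.15,.35],toolR(0,30))"
```

```text
shift [0.8562, -0.9374, -0.3402] turn [-0.1545, 0.6551, 0.5676] rows>= 9.455873932270354 5.533547102616089
```

Call:
{"api": "jog_arm", "payload": {"targets": [[[0.4, -0.45, -0.34], [-0.08, 0.3, 0.3]], [[0.86, -0.94, -0.34], [-0.155, 0.655, 0.57]], [[0.86, -0.94, -0.34], [-0.155, 0.655, 0.57]], [[0.86, -0.94, -0.34], [-0.155, 0.655, 0.57]], [[0.86, -0.94, -0.34], [-0.155, 0.655, 0.57]], [[0.86, -0.94, -0.34], [-0.155, 0.655, 0.57]], [[0.86, -0.94, -0.34], [-0.155, 0.655, 0.57]], [[0.86, -0.94, -0.34], [-0.155, 0.655, 0.57]], [[0.86, -0.94, -0.34], [-0.155, 0.655, 0.57]], [[0.86, -0.94, -0.34], [-0.155, 0.655, 0.57]]]}}

```text
time_s: 0.98
ee_pos: [0.3609, -0.146, 0.3514]
tool_rot: [179.8, -30.2, 0.1]
contact_force: [0.3, 0.1, 0.2]
gripper_width: 0.0853
grasp_force: 0.0
```

Call:
{"api": "jog_arm", "payload": {"targets": [[[0, 0, 0], [0, 0, 0]], [[0, 0, 0], [0, 0, 0]], [[0, 0, 0], [0, 0, 0]]]}}

```text
time_s: 1.23
ee_pos: [0.3605, -0.1494, 0.3498]
tool_rot: [179.9, -30.0, -0.1]
contact_force: [-0.6, -0.9, 0.5]
gripper_width: 0.0858
grasp_force: 0.0
```

```bash
python3 -c "
from h import *
import pickle
s=read_state();print(s['ee_pos'],s['tool_rot'])
p=camera_params('wrist');im=camera('wrist');pickle.dump((p,im),open('w1.pkl','wb'))
cv2.imwrite('pics/w1.png',cv2.resize(im[:,:,::-1],(784,588)))"
```

```text
[ 0.36054042 -0.14941472  0.34982346] [ 1.79884620e+02 -2.99845991e+01 -5.02808147e-02]
```

View pics/w1.png

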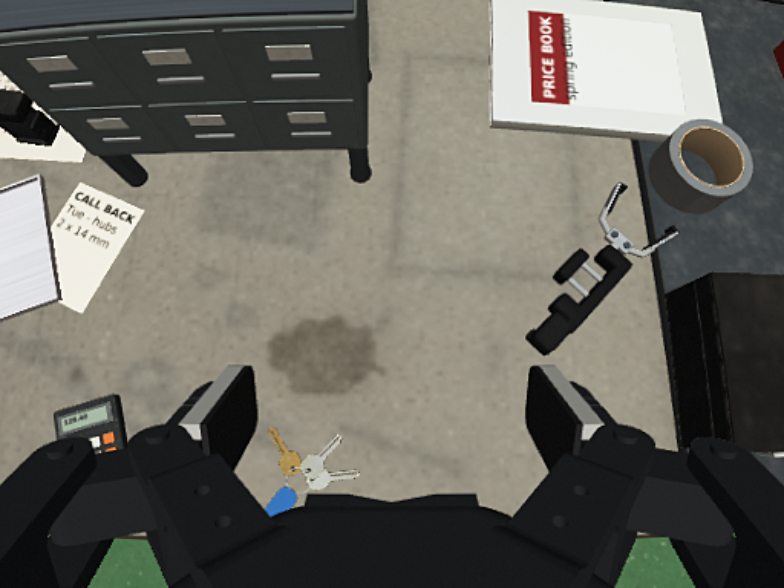

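The wrist view shows the reacher at about (590,285)/1.53, jaws up and to the right, with the cabinet legs at (140,180) and (360,180). The stamp and tray are at the far left.

```bash
python3 -c "
from h import *
import pickle
p,im=pickle.load(open('w1.pkl','rb'));k=512/784
for n,u,v,z in [('jawtipL',620,184,.024),('jawtipR',675,232,.024),('pivL',615,237,.035),('pivR',627,245,.035),('butt a',531,342,.02),('butt b',545,353,.02),('blkF',570,262,.04),('blkfix',608,258,.04),('legL',143,186,0),('legL in',133,186,0),('legR',361,182,0),('botL',85,163,.07),('botR',350,151,.07),('trayedge',58,300,.01),('traycorner',42,177,.01),('stampbot',35,145,0)]:
  print(n,onz(p,u*k,v*k,z).round(4))
"
```

```text
jawtipL [ 0.6137 -0.417   0.024 ]
jawtipR [ 0.5542 -0.4734  0.024 ]
pivL [ 0.5429 -0.3955  0.035 ]
pivR [ 0.5336 -0.4078  0.035 ]
butt a [ 0.4304 -0.2974  0.02  ]
butt b [ 0.4187 -0.3113  0.02  ]
blkF [ 0.5121 -0.3398  0.04  ]
blkfix [ 0.5167 -0.3818  0.04  ]
legL [0.6254 0.1519 0.    ]
legL in [0.6257 0.1647 0.    ]
legR [ 0.6274 -0.1151  0.    ]
botL [0.6162 0.1792 0.07  ]
botR [ 0.6251 -0.1078  0.07  ]
trayedge [0.4791 0.2258 0.01  ]
traycorner [0.6359 0.2797 0.01  ]
stampbot [0.6891 0.3099 0.    ]
```

```bash
python3 -c "
from h import *
s=read_state();R0=Rn.from_euler('xyz',s['tool_rot'],degrees=True)
p=camera_params('wrist');C=-p['R'].T@p['t'];print(C,R0.inv().apply(C-s['ee_pos']), R0.inv().apply(p['R'][2]))
o=R0.inv().apply(C-s['ee_pos'])
for l in (45,55): print(l, toolR(0,l).apply(o), toolR(0,l).apply(R0.inv().apply(p['R'][2])))
plan([.44,.02,.13],toolR(0,50))
"
```

```text
[ 0.35498088 -0.14993635  0.48990702] [ 0.06533855  0.0002404  -0.12428251] [-2.61596686e-01 -2.37970955e-05  9.65177276e-01]
45 [-0.04167967 -0.0002404   0.13408234] [ 4.97506606e-01  2.37970955e-05 -8.67460187e-01]
55 [-0.06432962 -0.0002404   0.12480773] [ 6.40581243e-01  2.37970955e-05 -7.67890402e-01]
shift [-0.1371, -0.5677, 0.7653] turn [0.0035, 0.4452, -0.0023] rows>= 6.925461960949961 2.798474368505553
```

Call:
{"api": "jog_arm", "payload": {"targets": [[[-0.32, -0.57, 0.66], [0, 0.555, 0]], [[-0.32, -0.57, 0.66], [0, 0.555, 0]], [[-0.32, -0.57, 0.66], [0, 0.555, 0]], [[-0.32, -0.57, 0.66], [0, 0.555, 0]], [[-0.32, -0.57, 0.66], [0, 0.555, 0]], [[-0.32, -0.57, 0.66], [0, 0.555, 0]], [[-0.32, -0.57, 0.66], [0, 0.555, 0]], [[-0.32, -0.57, 0.66], [0, 0.555, 0]], [[-0.32, -0.57, 0.66], [0, 0.555, 0]], [[-0.32, -0.57, 0.66], [0, 0.555, 0]]]}}

```text
time_s: 2.12
ee_pos: [0.4141, 0.0021, 0.2902]
tool_rot: [179.9, -53.1, -0.1]
contact_force: [-0.1, -0.1, 0.0]
gripper_width: 0.0854
grasp_force: 0.0
```

Call:
{"api": "jog_arm", "payload": {"targets": [[[0, 0, 0], [0, 0, 0]], [[0, 0, 0], [0, 0, 0]], [[0, 0, 0], [0, 0, 0]]]}}

```text
time_s: 2.37
ee_pos: [0.4142, 0.0015, 0.2909]
tool_rot: [179.9, -53.2, -0.1]
contact_force: [-0.0, -0.9, -0.2]
gripper_width: 0.0853
grasp_force: 0.0
```

```bash
python3 -c "
from h import *
import pickle
s=read_state();print(s['ee_pos'],s['tool_rot'],s['joint_positions'])
p=camera_params('wrist');im=camera('wrist');pickle.dump((p,im),open('w2.pkl','wb'))
print(-p['R'].T@p['t'])
pt=camera_params('top');it=camera('top')
b=np.clip(im[:300].astype(float)*1.6,0,255).astype('uint8')
v=np.hstack([cv2.resize(b,(512,300))]);cv2.imwrite('pics/w2.png',cv2.resize(v[:,:,::-1],(800,469)))"
```

```text
[0.41421033 0.00149938 0.29086073] [ 1.79868188e+02 -5.31504603e+01 -1.19667753e-01] [-28.63541522 -49.11797066 140.98464226  33.39283492  43.66461325
  46.47489729]
[0.35329098 0.00167723 0.41759332]
```

View pics/w2.png

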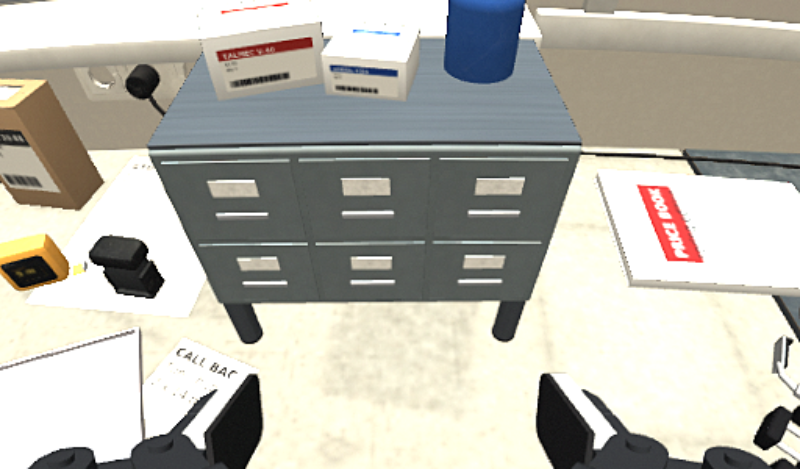

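The arm was blocked by the elbow limit, so I'll go to a pose farther forward. The stamp is at (125,270), the cabinet is in full view, and the tray is at the lower left.

```bash
python3 -c "
from h import *
plan([.53,.02,.22],toolR(0,60))
plan([.53,.02,.065],toolR(0,65),([.53,.02,.22],toolR(0,60)))
"
```

```text
shift [0.0415, -0.0638, 0.4507] turn [0.0056, 0.1515, -0.0015] rows>= 3.288563189907433 0.9529164323103102
shift [-0.4474, -0.0, 0.2583] turn [0.0, 0.1111, 0.0] rows>= 3.7170263788968816 0.6983240223463704
```

Call:
{"api": "jog_arm", "payload": {"targets": [[[0.04, -0.064, 0.45], [0, 0.15, 0]], [[0.04, -0.064, 0.45], [0, 0.15, 0]], [[0.04, -0.064, 0.45], [0, 0.15, 0]], [[0.04, -0.064, 0.45], [0, 0.15, 0]], [[0.04, -0.064, 0.45], [0, 0.15, 0]], [[0.04, -0.064, 0.45], [0, 0.15, 0]]]}}

```text
time_s: 2.97
ee_pos: [0.5234, 0.022, 0.2339]
tool_rot: [-179.5, -60.8, -0.0]
contact_force: [0.0, -0.6, 0.6]
gripper_width: 0.0855
grasp_force: 0.0
```

Call:
{"api": "jog_arm", "payload": {"targets": [[[-0.2, 0, 0.12], [0, 0.11, 0]], [[-0.4, 0, 0.23], [0, 0.11, 0]], [[-0.45, 0, 0.26], [0, 0.11, 0]], [[-0.45, 0, 0.26], [0, 0.11, 0]], [[-0.45, 0, 0.26], [0, 0.11, 0]], [[-0.45, 0, 0.26], [0, 0.11, 0]], [[-0.45, 0, 0.26], [0, 0.11, 0]], [[-0.45, 0, 0.26], [0, 0.11, 0]]]}}

```text
time_s: 3.63
ee_pos: [0.5248, 0.0226, 0.0771]
tool_rot: [-179.6, -65.7, 0.1]
contact_force: [0.3, -0.0, -0.1]
gripper_width: 0.0851
grasp_force: 0.0
```

```bash
python3 -c "
from h import *
import pickle
s=read_state();print(s['ee_pos'],s['tool_rot'],s['joint_positions'])
p=camera_params('wrist');im=camera('wrist');pickle.dump((p,im),open('w2.pkl','wb'))
print(-p['R'].T@p['t'])
b=np.clip(im.astype(float)*1.8,0,255).astype('uint8')
cv2.imwrite('pics/w3.png',cv2.resize(b[:,:,::-1],(784,588)))"
```

```text
[0.52479897 0.02260398 0.07706878] [-1.79649447e+02 -6.57490667e+01  7.34942852e-02] [-15.28852436  22.20206596 139.67770483 160.69287095  48.44929343
 -83.36634049]
[0.43737947 0.02147076 0.1874867 ]
```

View pics/w3.png

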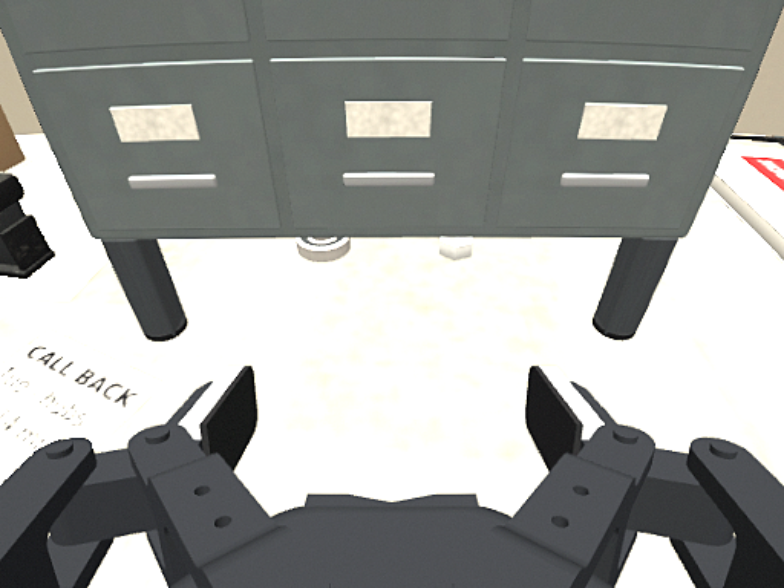

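The bearing is visible at about (324,245) and the nut at (455,248). The cabinet front bottom edge is at row 236 and the legs are at (165,335) and (615,335).

```bash
python3 -c "
from h import *
import pickle
p,im=pickle.load(open('w2.pkl','rb'));k=512/784
g=im.min(2).astype(int)
# bearing front: sharpen on column
c=int(324*k)
print('col',c,g[150:180,c])
for n,u,v,z in [('front',324,260,0),('L',297,245,.011),('R',351,245,.011),('nut',455,259,0),('nut l',440,246,.013),('nut r',472,246,.013),('cabBL',93,237,.07),('cabBR',686,237,.07),('legL front',167,341,0),('legR front',618,339,0),('legL l',146,336,0),('legL r',187,330,0),('legR l',594,330,0),('legR r',637,336,0)]:
  print(n,onz(p,u*k,v*k,z).round(4))
L=cv2.connectedComponentsWithStats((g>0).astype('uint8'))
"
```

```text
col 211 [ 59  58  58  54  50  69  78 201 225  86 100 209 244 173  74  88  91  93
  91  89  81 129 161 155 154 153 153 152 153 156]
front [0.7074 0.072  0.    ]
L [0.7103 0.0906 0.011 ]
R [0.7102 0.052  0.011 ]
nut [ 0.7089 -0.0226  0.    ]
nut l [ 0.706  -0.0107  0.013 ]
nut r [ 0.7062 -0.0332  0.013 ]
cabBL [0.6275 0.1733 0.07  ]
cabBR [ 0.6282 -0.1248  0.07  ]
legL front [0.6241 0.1553 0.    ]
legR front [ 0.6269 -0.1112  0.    ]
legL l [0.6282 0.17   0.    ]
legL r [0.6336 0.1465 0.    ]
legR l [ 0.6346 -0.0992  0.    ]
legR r [ 0.6293 -0.1238  0.    ]
```

Cabinet front x≈0.627, centre y≈0.024; bearing ≈(0.725,0.074); nut ≈(0.72,−0.023). Before choosing the lean I'll fit a quick kinematic model, to stay clear of the wrist singularity.

```bash
cat > kin.py <<'E'
from h import *
from scipy.optimize import least_squares
S=[([-72.451,11.837,88.321,0,79.842,-8.623],[.254,-.516,.248],[180,0,26.17]),
([-28.63541522,-49.11797066,140.98464226,33.39283492,43.66461325,46.47489729],[0.41421033,0.00149938,0.29086073],[1.79868188e+02,-5.31504603e+01,-1.19667753e-01]),
([-15.28852436,22.20206596,139.67770483,160.69287095,48.44929343,-83.36634049],[0.52479897,0.02260398,0.07706878],[-1.79649447e+02,-6.57490667e+01,7.34942852e-02])]
rz=lambda a:Rn.from_euler('z',a,degrees=True); ry=lambda a:Rn.from_euler('y',a,degrees=True)
def fkR(q): return rz(q[0])*ry(q[1]+q[2])*rz(q[3])*ry(q[4])*rz(q[5])
def fkp(q,P):
    h,a1,a2,a3,e,d6,d=P
    v=np.array([a1,d,h])+ry(q[1]).apply([0,0,a2])+ry(q[1]+q[2]).apply([e,0,a3])+(ry(q[1]+q[2])*rz(q[3])*ry(q[4])).apply([0,0,d6])
    return rz(q[0]).apply(v)
def res(P): return np.concatenate([fkp(q,P)-p for q,p,_ in S]+[(np.array(P)-[.3,0,.4,.4,0,.25,.086])*1e-3])
def C(): return fkR(S[0][0]).inv()*Rn.from_euler('xyz',S[0][2],degrees=True)
PF=least_squares(res,[.3,0,.4,.4,0,.25,.086]).x
LO=np.array([-156.59,-49.26,12.9,-63.56,4.71,-161.64]);HI=np.array([156.59,127.26,141.05,243.56,150.69,161.64])
def ik(pos,R,q0):
    c=C()
    f=lambda q:np.concatenate([(fkp(q,PF)-pos)*10,((fkR(q)*c).inv()*R).as_rotvec()])
    r=least_squares(f,np.clip(q0,LO+.1,HI-.1),bounds=(LO,HI),x_scale=30);return r.x,np.abs(r.fun).max()
E
python3 -c "
from kin import *
np.set_printoptions(suppress=True,precision=3)
print(PF,res(PF)[:9]); c=C(); print([np.degrees(((fkR(q)*c).inv()*Rn.from_euler('xyz',r,degrees=True)).magnitude()).round(2) for q,p,r in S])
for nm,pos,hd,l in [('pick',[.487,-.359,.03],-41.4,40),('pick',[.487,-.359,.03],-41.4,30)]+[('cab',[x,.074,.03],0,l) for l in (30,35,40,45,50) for x in (.61,.5)]+[('cabturn',[.60,.074,.03],180,-l) for l in (30,40)]:
  for q0 in ([0,20,120,40,40,40],[0,20,120,160,40,-80],[-30,20,100,0,60,90],[-30,20,100,90,60,0],[0,20,120,180,30,80]):
    q,e=ik(pos,toolR(hd,l),q0)
    if e<3e-3: print(nm,pos[0],l,q.round(1),round(e,4))
"
```

```text
[0.282 0.001 0.455 0.499 0.094 0.299 0.086] [-0. -0.  0.  0.  0. -0.  0.  0. -0.]
[np.float64(0.0), np.float64(0.0), np.float64(0.0)]
pick 0.487 30 [-45.7  20.7 114.2   8.1  15.3  78.5] 0.0
pick 0.487 30 [-45.7  20.7 114.2   8.1  15.3  78.5] 0.0
pick 0.487 30 [-45.7  20.7 114.2   8.1  15.3  78.5] 0.0
pick 0.487 30 [-45.7  20.7 114.2   8.1  15.3  78.5] 0.0
pick 0.487 30 [-45.7  20.7 114.2   8.1  15.3  78.5] 0.0
cab 0.61 30 [ -1.5  21.6 112.8   2.9  15.6  85.9] 0.0
cab 0.61 30 [ -1.5  21.6 112.8   2.9  15.6  85.9] 0.0
cab 0.61 30 [ -1.5  21.6 112.8   2.9  15.6  85.9] 0.0
cab 0.61 30 [ -1.5  21.6 112.8   2.9  15.6  85.9] 0.0
cab 0.61 30 [ -1.5  21.6 112.8   2.9  15.6  85.9] 0.0
cab 0.5 30 [ -2.   11.7 127.5   5.4  10.9  82.9] 0.0
cab 0.5 30 [ -2.   11.7 127.5   5.4  10.9  82.9] 0.0
cab 0.5 30 [ -2.   11.7 127.5   5.4  10.9  82.9] 0.0
cab 0.5 30 [ -2.   11.7 127.5   5.4  10.9  82.9] 0.0
cab 0.5 30 [ -2.   11.7 127.5   5.4  10.9  82.9] 0.0
cab 0.61 35 [ -1.6  21.5 115.8   6.9   7.7  81.8] 0.0
cab 0.61 35 [ -1.6  21.5 115.8   6.9   7.7  81.8] 0.0
cab 0.61 35 [ -1.6  21.5 115.8   6.9   7.7 
[... 869 characters left out ...]
 0.5 45 [ -2.5  15.2 135.1 173.4  15.3 -85.4] 0.0
cab 0.61 50 [ -1.9  25.  122.9 175.3  17.9 -86.8] 0.0
cab 0.61 50 [ -1.9  25.  122.9 175.3  17.9 -86.8] 0.0
cab 0.61 50 [ -1.9  25.  122.9 175.3  17.9 -86.8] 0.0
cab 0.61 50 [ -1.9  25.  122.9 175.3  17.9 -86.8] 0.0
cab 0.61 50 [ -1.9  25.  122.9 175.3  17.9 -86.8] 0.0
cab 0.5 50 [ -2.6  18.2 136.9 175.2  25.1 -87.4] 0.0
cab 0.5 50 [ -2.6  18.2 136.9 175.2  25.1 -87.4] 0.0
cab 0.5 50 [ -2.6  18.2 136.9 175.2  25.1 -87.4] 0.0
cab 0.5 50 [ -2.6  18.2 136.9 175.2  25.1 -87.4] 0.0
cab 0.5 50 [ -2.6  18.2 136.9 175.2  25.1 -87.4] 0.0
cabturn 0.6 -30 [ -1.6  20.7 114.2   3.   15.1 -94.3] 0.0
cabturn 0.6 -30 [ -1.6  20.7 114.2   3.   15.1 -94.3] 0.0
```

```bash
python3 -c "
from kin import *
np.set_printoptions(suppress=True,precision=1)
A=([.47,-.20,.25],toolR(0,50));B=([.43,-.30,.2],toolR(-41.4,30))
plan(*A);plan(B[0],B[1],A)
q=read_state()['joint_positions']
s=read_state();R0=Rn.from_euler('xyz',s['tool_rot'],degrees=True)
from scipy.spatial.transform import Slerp
def path(p0,R0,p1,R1,q,n=10):
  for t in np.linspace(0,1,n+1)[1:]:
    q,e=ik(np.array(p0)*(1-t)+np.array(p1)*t,R0*Rn.from_rotvec((R0.inv()*R1).as_rotvec()*t),q);print(q,round(e,3))
  return q
q=path(s['ee_pos'],R0,*A,q);print();path(*A,*B,q)
"
```

```text
shift [0.4918, 0.7336, -0.4237] turn [-0.011, -0.3168, -0.008] rows>= 7.047327604126413 1.9931955808925446
shift [-0.2134, 0.3333, 0.005] turn [-0.5943, -0.4249, 0.7082] rows>= 2.8475640496493795 6.394709402871718
[-20.8  17.  141.  151.6  42.8 -77.9] 0.0
[-25.9   9.5 141.  137.7  35.4 -66.8] 0.023
[-30.9   3.4 141.  122.5  32.4 -54.2] 0.024
[-35.4  -1.5 141.  110.   32.1 -43.7] 0.007
[-39.7  -6.  140.2  96.3  32.9 -31.6] 0.0
[-43.6  -9.7 138.6  83.6  35.1 -20.3] 0.0
[-47.1 -12.4 136.5  73.7  38.4 -11.6] 0.0
[-50.3 -14.3 134.1  66.2  42.2  -5.2] 0.0
[-53.1 -15.4 131.4  60.4  46.   -0.5] 0.0
[-55.7 -15.9 128.4  55.9  49.8   3.2] 0.0

[-54.8 -16.2 128.2  52.5  47.    9.4] 0.0
[-53.8 -16.2 127.9  48.6  44.3  16.2] 0.0
[-52.7 -15.9 127.4  44.2  41.9  23.5] 0.0
[-51.6 -15.4 126.8  39.1  39.8  31.4] 0.0
[-50.5 -14.7 126.   33.4  38.2  39.9] 0.0
[-49.4 -13.7 125.   27.4  37.   48.7] 0.0
[-48.3 -12.5 123.9  21.1  36.5  57.8] 0.0
[-47.3 -11.1 122.7  14.9  36.5  66.8] 0.0
[-46.4  -9.6 121.3   8.9  37.   75.5] 0.0
[-45.6  -7.8 119.8   3.4  38.1  83.7] 0.0
```

Good continuous path.

Call:
{"api": "jog_arm", "payload": {"targets": [[[0.49, 0.73, -0.42], [-0.01, -0.317, -0.01]], [[0.49, 0.73, -0.42], [-0.01, -0.317, -0.01]], [[0.49, 0.73, -0.42], [-0.01, -0.317, -0.01]], [[0.49, 0.73, -0.42], [-0.01, -0.317, -0.01]], [[0.49, 0.73, -0.42], [-0.01, -0.317, -0.01]], [[0.49, 0.73, -0.42], [-0.01, -0.317, -0.01]], [[0.49, 0.73, -0.42], [-0.01, -0.317, -0.01]], [[0.49, 0.73, -0.42], [-0.01, -0.317, -0.01]], [[0.49, 0.73, -0.42], [-0.01, -0.317, -0.01]], [[0.49, 0.73, -0.42], [-0.01, -0.317, -0.01]]]}}

```text
time_s: 4.52
ee_pos: [0.4864, -0.1358, 0.222]
tool_rot: [179.1, -51.5, 1.1]
contact_force: [2.3, -0.2, 0.9]
gripper_width: 0.0858
grasp_force: 0.0
```

Call:
{"api": "jog_arm", "payload": {"targets": [[[-0.21, 0.33, 0], [-0.595, -0.425, 0.71]], [[-0.21, 0.33, 0], [-0.595, -0.425, 0.71]], [[-0.21, 0.33, 0], [-0.595, -0.425, 0.71]], [[-0.21, 0.33, 0], [-0.595, -0.425, 0.71]], [[-0.21, 0.33, 0], [-0.595, -0.425, 0.71]], [[-0.21, 0.33, 0], [-0.595, -0.425, 0.71]], [[-0.21, 0.33, 0], [-0.595, -0.425, 0.71]], [[-0.21, 0.33, 0], [-0.595, -0.425, 0.71]], [[-0.21, 0.33, 0], [-0.595, -0.425, 0.71]], [[-0.21, 0.33, 0], [-0.595, -0.425, 0.71]]]}}

```text
time_s: 5.35
ee_pos: [0.4491, -0.2352, 0.1732]
tool_rot: [-179.1, -31.6, -41.8]
contact_force: [-1.1, 0.4, -0.2]
gripper_width: 0.0855
grasp_force: 0.0
```

```bash
python3 -c "
from h import *
import pickle
s=read_state();print(s['ee_pos'],s['tool_rot'],s['joint_positions'],s['qvel'])
p=camera_params('wrist');im=camera('wrist');pickle.dump((p,im),open('w3.pkl','wb'))
cv2.imwrite('pics/w4.png',cv2.resize(im[:,:,::-1],(784,588)))"
```

```text
[ 0.44908689 -0.23517147  0.17315063] [-179.10467086  -31.60612728  -41.78002392] [-36.22589077  -7.74054486 124.05002821  -3.78508677  32.18704497
  97.93587891] [ 25.06163149   9.12377953 -14.58541401 -83.97505746  16.06423183
 124.67951666]
```

View pics/w4.png

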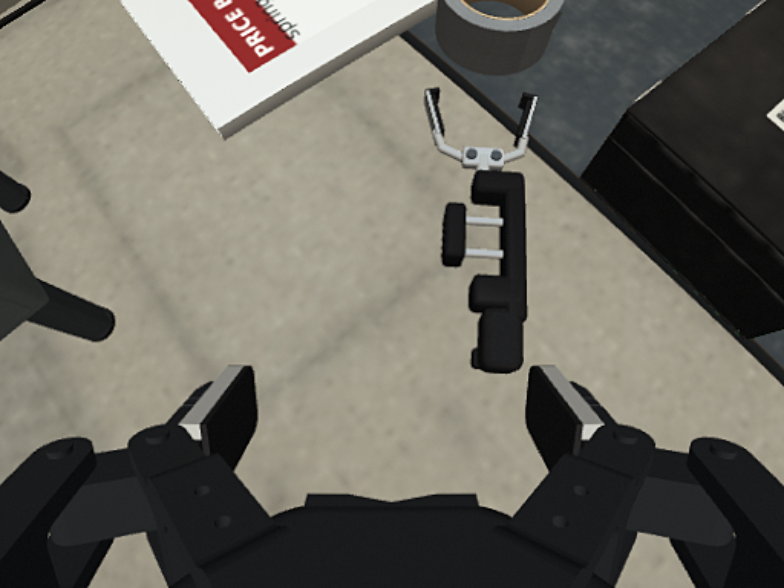

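The reacher is clear in this view: bar right edge (524,180)-(526,310), paddle (443–466, 204–265), jaw tips (432,92) and (530,97), pivots (472,154) and (497,155).

```bash
python3 -c "
from h import *
import pickle
p,im=pickle.load(open('w3.pkl','rb'));k=512/784
q={}
for n,u,v,z in [('tipL',432,92,.024),('tipR',530,97,.024),('pivL',472,154,.035),('pivR',497,155,.035),('barF',524,176,.04),('barR',526,300,.04),('pad_f',456,205,.04),('pad_r',454,263,.04),('pad out f',447,208,.04),('pad out r',444,262,.04),('buttmid',501,370,.015)]:
  q[n]=onz(p,u*k,v*k,z); print(n,q[n].round(4))
d=(q['barF']-q['barR'])[:2]; print(np.degrees(np.arctan2(d[1],d[0])))
a=(q['tipL']+q['tipR'])/2;b=(q['pivL']+q['pivR'])/2; d=(a-b)[:2];print(np.degrees(np.arctan2(d[1],d[0])),np.linalg.norm(d))
d=(q['pad out f']-q['pad out r'])[:2];print(np.degrees(np.arctan2(d[1],d[0])),np.linalg.norm(d))
for th in (-40,-41,-42,-43,-44):
  R=Rn.from_euler('z',th,degrees=True).inv(); print(th,{n:(R.apply(x)[:2]).round(4).tolist() for n,x in q.items()})
"
```

```text
tipL [ 0.6107 -0.4174  0.024 ]
tipR [ 0.5572 -0.4714  0.024 ]
pivL [ 0.5459 -0.3946  0.035 ]
pivR [ 0.5337 -0.4073  0.035 ]
barF [ 0.5081 -0.4062  0.04  ]
barR [ 0.4461 -0.3431  0.04  ]
pad_f [ 0.5229 -0.3558  0.04  ]
pad_r [ 0.4939 -0.3263  0.04  ]
pad out f [ 0.5253 -0.3498  0.04  ]
pad out r [ 0.4986 -0.322   0.04  ]
buttmid [ 0.4243 -0.3067  0.015 ]
-45.527278043730504
-44.54007645036032 0.06192014688604573
-46.29325636896597 0.03851662544529075
-40 {'tipL': [0.7361, 0.0728], 'tipR': [0.7298, -0.0029], 'pivL': [0.6718, 0.0487], 'pivR': [0.6706, 0.031], 'barF': [0.6503, 0.0154], 'barR': [0.5623, 0.024], 'pad_f': [0.6293, 0.0635], 'pad_r': [0.5881, 0.0675], 'pad out f': [0.6272, 0.0697], 'pad out r': [0.5889, 0.0739], 'buttmid': [0.5222, 0.0378]}
-41 {'tipL': [0.7347, 0.0857], 'tipR': [0.7298, 0.0098], 'pivL': [0.6709, 0.0604], 'pivR': [0.67, 0.0427], 'barF': [0.6499, 0.0268], 'barR': [0.5618, 0.0338], 'pad_f': [0.6281, 0.0745], 'pad_r': [0.5868, 0.0778], 'pad out f': [0.6259, 0.0806], 'pad out r': [0.5876, 0.0842], 'buttmid': [0.5215, 0.0469]}
-42 {'tipL': [0.7331, 0.0985], 'tipR'
[... 174 characters left out ...]
], 'pad out f': [0.6244, 0.0915], 'pad out r': [0.586, 0.0944], 'buttmid': [0.5206, 0.056]}
-43 {'tipL': [0.7313, 0.1113], 'tipR': [0.729, 0.0353], 'pivL': [0.6684, 0.0838], 'pivR': [0.6681, 0.0661], 'barF': [0.6486, 0.0495], 'barR': [0.5602, 0.0534], 'pad_f': [0.6251, 0.0964], 'pad_r': [0.5837, 0.0982], 'pad out f': [0.6227, 0.1024], 'pad out r': [0.5843, 0.1046], 'buttmid': [0.5195, 0.0651]}
-44 {'tipL': [0.7292, 0.124], 'tipR': [0.7282, 0.048], 'pivL': [0.6668, 0.0954], 'pivR': [0.6668, 0.0777], 'barF': [0.6476, 0.0608], 'barR': [0.5592, 0.0631], 'pad_f': [0.6233, 0.1073], 'pad_r': [0.5819, 0.1084], 'pad out f': [0.6208, 0.1133], 'pad out r': [0.5823, 0.1148], 'buttmid': [0.5183, 0.0741]}
```

```bash
python3 -c "
from kin import *
A=([.4535,-.3145,.110],toolR(-45,32));plan(*A)
print(ik(np.array([.491,-.352,.025]),A[1],read_state()['joint_positions']))"
```

```text
shift [0.0426, 0.1942, 0.276] turn [-0.0573, 0.006, 0.0573] rows>= 2.4471697587393595 0.5107763625764656
(array([-43.45116094,  21.36707271, 115.29599798,  -4.16438797,
        11.37559126,  95.39443905]), np.float64(7.216449660063518e-15))
```

Call:
{"api": "jog_arm", "payload": {"targets": [[[0.04, 0.19, 0.27], [-0.06, 0, 0.06]], [[0.04, 0.19, 0.27], [-0.06, 0, 0.06]], [[0.04, 0.19, 0.27], [-0.06, 0, 0.06]], [[0.04, 0.19, 0.27], [-0.06, 0, 0.06]], [[0.04, 0.19, 0.27], [-0.06, 0, 0.06]], [[0.04, 0.19, 0.27], [-0.06, 0, 0.06]], [[0.04, 0.19, 0.27], [-0.06, 0, 0.06]]]}}

```text
time_s: 5.98
ee_pos: [0.4521, -0.3107, 0.109]
tool_rot: [179.8, -31.5, -44.6]
contact_force: [-0.2, -0.1, 0.2]
gripper_width: 0.0855
grasp_force: 0.0
```

```bash
python3 -c "
from h import *
s=read_state();print(s['ee_pos'],s['tool_rot'],abs(s['qvel']).max())
plan([.491,-.352,.025],toolR(-45,32))
p=camera_params('wrist');im=camera('wrist')
cv2.imwrite('pics/w5.png',im[:,:,::-1])
# predicted axis & grip points
R=Rn.from_euler('z',-45,degrees=True);o=np.array([.4936,-.355,0])
for x in ([-20,27,40],[20,27,40],[-52,-27,40],[47,-27,40],[65,0,30],[139,40,24],[139,-40,24]): print(x,proj(p,o+R.apply(np.array(x)/1e3)).round(0))
"
```

```text
[ 0.45206865 -0.3107419   0.10897642] [179.84967099 -31.50640568 -44.60557976] 0.5130246324675053
shift [0.0148, 0.0059, 0.3374] turn [-0.0013, 0.011, 0.0075] rows>= 2.4302305295979574 0.0837282171047074
[-20, 27, 40] [220. 209.]
[20, 27, 40] [222. 158.]
[-52, -27, 40] [296. 254.]
[47, -27, 40] [292. 127.]
[65, 0, 30] [258. 113.]
[139, 40, 24] [215.  48.]
[139, -40, 24] [301.  49.]
```

View pics/w5.png

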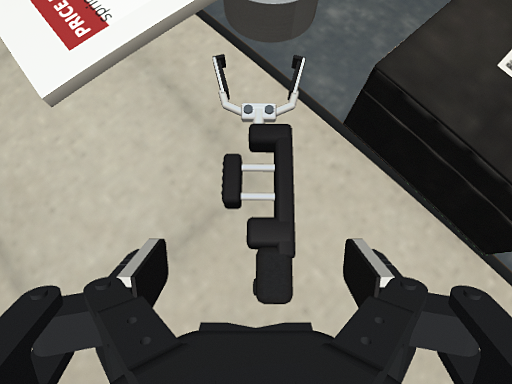

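The prediction overlays match within 1–3 px: paddle (222,154–208), bar edge (292,127)-(295,250). Descending.

Call:
{"api": "jog_arm", "payload": {"targets": [[[0.015, 0.006, 0.1], [0, 0.01, 0.0075]], [[0.015, 0.006, 0.2], [0, 0.01, 0.0075]], [[0.015, 0.006, 0.27], [0, 0.01, 0.0075]], [[0.015, 0.006, 0.31], [0, 0.01, 0.0075]], [[0.015, 0.006, 0.337], [0, 0.01, 0.0075]], [[0.015, 0.006, 0.337], [0, 0.01, 0.0075]], [[0.015, 0.006, 0.337], [0, 0.01, 0.0075]], [[0.015, 0.006, 0.337], [0, 0.01, 0.0075]]]}}

```text
time_s: 6.7
ee_pos: [0.4908, -0.3518, 0.0246]
tool_rot: [-180.0, -31.9, -45.0]
contact_force: [0.2, 0.5, 0.1]
gripper_width: 0.0854
grasp_force: 0.0
```

Call:
{"api": "jog_arm", "payload": {"targets": [[[0, 0, 0], [0, 0, 0]], [[0, 0, 0], [0, 0, 0]], [[0, 0, 0], [0, 0, 0]], [[0, 0, 0], [0, 0, 0]], [[0, 0, 0], [0, 0, 0]], [[0, 0, 0], [0, 0, 0]], [[0, 0, 0], [0, 0, 0]], [[0, 0, 0], [0, 0, 0]]], "jaw": 0.26, "squeeze": 20}}

```text
time_s: 7.37
ee_pos: [0.4906, -0.3519, 0.0243]
tool_rot: [-179.9, -31.9, -45.0]
contact_force: [-3.1, 3.2, 6.9]
gripper_width: 0.0536
grasp_force: 6.0
```

Call:
{"api": "jog_arm", "payload": {"targets": [[[0, 0, 0], [0, 0, 0]], [[0, 0, 0], [0, 0, 0]], [[0, 0, 0], [0, 0, 0]], [[0, 0, 0], [0, 0, 0]]], "jaw": 0.24}}

```text
time_s: 7.7
ee_pos: [0.4907, -0.3521, 0.0245]
tool_rot: [-180.0, -31.9, -45.0]
contact_force: [-3.9, 4.2, 8.2]
gripper_width: 0.0532
grasp_force: 14.7
```

Call:
{"api": "jog_arm", "payload": {"targets": [[[0.018, 0, -0.028], [0, 0, 0]], [[0.035, 0, -0.057], [0, 0, 0]], [[0.07, 0, -0.113], [0, 0, 0]], [[0.106, 0, -0.17], [0, 0, 0]], [[0.106, 0, -0.17], [0, 0, 0]], [[0.106, 0, -0.17], [0, 0, 0]], [[0.106, 0, -0.17], [0, 0, 0]]]}}

```text
time_s: 8.28
ee_pos: [0.4898, -0.3515, 0.0829]
tool_rot: [-180.0, -31.7, -45.0]
contact_force: [-0.4, 0.1, -1.8]
gripper_width: 0.0532
grasp_force: 12.2
```

```bash
python3 -c "
from kin import *
np.set_printoptions(suppress=True,precision=3)
s=read_state();print(s)
import pickle
p=camera_params('wrist');im=camera('wrist');pickle.dump((p,im),open('w5.pkl','wb'))
cv2.imwrite('pics/w6.png',cv2.resize(im[:240,100:400,::-1],(800,640))[:600])
R0=Rn.from_euler('xyz',s['tool_rot'],degrees=True)
# expected reacher: origin at TCP-based
g=s['ee_pos']-R0.apply([0,0,.002]); yaw=Rn.from_euler('z',s['tool_rot'][2],degrees=True)
o=g+yaw.apply([.004,0,-.028]);print('o',o)
for x in ([47,-27,40],[65,9,35],[65,-9,35],[139,40,24],[139,-40,24],[139,40,0],[20,27,40],[-20,27,40]): print(x,((proj(p,o+yaw.apply(np.array(x)/1e3))-[100,0])*[800/300,640/240]).round(0))
"
```

```text
{'time_s': 8.2833, 'joint_positions': array([-43.501,  14.032, 114.854,  -2.291,  19.431,  93.469]), 'qvel': array([-0.03 ,  1.323,  0.927, -0.107,  0.108, -0.068]), 'joint_efforts': array([ -0.027, -35.487, -24.404,  -0.061,  -2.637,  -0.009]), 'ee_pos': array([ 0.49 , -0.351,  0.083]), 'tool_rot': array([-179.954,  -31.707,  -45.038]), 'contact_force': array([-0.393,  0.143, -1.755]), 'torque': array([0.319, 0.286, 0.048]), 'grasp_force': 12.195266783237457, 'gripper_width': 0.05320255411687134}
o [ 0.492 -0.354  0.057]
[47, -27, 40] [567. 396.]
[65, 9, 35] [365. 320.]
[65, -9, 35] [461. 320.]
[139, 40, 24] [241.  67.]
[139, -40, 24] [585.  66.]
[139, 40, 0] [260. 141.]
[20, 27, 40] [249. 546.]
[-20, 27, 40] [235. 801.]
```

View pics/w6.png

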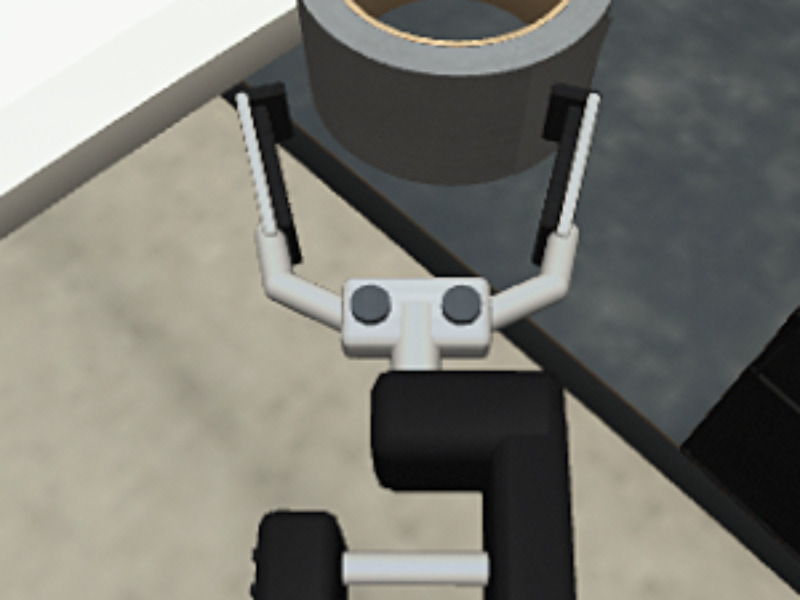

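```bash
python3 -c "
from h import *
import pickle
p,im=pickle.load(open('w5.pkl','rb'))
o=np.array([.492,-.354,.057]);yaw=Rn.from_euler('z',-45.0,degrees=True)
for n,u,v,z in [('block',545,376,40),('pivL',370,305,35),('pivR',461,305,35),('steeltipL',242,95,24),('steeltipR',596,96,24),('hooktopL',275,85,24),('hookfrontbase',290,140,0),('padrearL',295,262,0),('padrearR',540,262,0),('padledgeR',553,140,0),('paddle front',300,512,40)]:
  print(n,[(yaw.inv().apply(onz(p,u/2.6667+100,v/2.6667,o[2]+zz/1e3)-o)*1e3).round(1).tolist() for zz in (z,z-5)])
"
```

```text
block [[50.3, -23.0, 40.0], [52.8, -23.9, 35.0]]
pivL [[67.6, 8.2, 35.0], [70.7, 8.6, 30.0]]
pivR [[67.6, -8.9, 35.0], [70.7, -9.2, 30.0]]
steeltipL [[129.7, 39.2, 24.0], [134.7, 40.6, 19.0]]
steeltipR [[129.3, -41.5, 24.0], [134.3, -43.0, 19.0]]
hooktopL [[132.5, 31.8, 24.0], [137.6, 32.9, 19.0]]
hookfrontbase [[138.4, 32.1, -0.0], [143.0, 33.1, -5.0]]
padrearL [[101.2, 29.0, -0.0], [104.7, 29.9, -5.0]]
padrearR [[101.2, -30.7, -0.0], [104.6, -31.6, -5.0]]
padledgeR [[138.4, -36.1, -0.0], [142.9, -37.2, -5.0]]
paddle front [[25.4, 18.9, 40.0], [26.9, 19.7, 35.0]]
```

```bash
cat >> kin.py <<'E'
def path(ps,q,n=6):
    for (p0,R0),(p1,R1) in zip(ps,ps[1:]):
        plan(p1,R1,(p0,R0))
        for t in np.linspace(0,1,n+1)[1:]:
            q,e=ik(np.array(p0)*(1-t)+np.array(p1)*t,R0*Rn.from_rotvec((R0.inv()*R1).as_rotvec()*t),q)
            if e>1e-3 or t==1: print(t,q.round(1),round(e,4))
def cur():
    s=read_state();return (s['ee_pos'],Rn.from_euler('xyz',s['tool_rot'],degrees=True)),s['joint_positions']
E
python3 -c "
from kin import *
c,q=cur()
path([c,([.45,-.2,.12],toolR(-22,32)),([.44,.075,.10],toolR(0,32)),([.44,.075,.027],toolR(0,32)),([.602,.075,.027],toolR(0,32))],q)
"
```

```text
shift [-0.3161, -0.2632, -0.3431] turn [0.2689, 0.0082, -0.435] rows>= 3.8536219722248086 3.214339687553392
1.0 [-39.9  -4.2 129.1  21.8  26.   55. ] 0.0
shift [-0.3527, -0.8374, -0.1418] turn [0.2591, 0.0, -0.4146] rows>= 6.616489046197312 3.072625698324022
1.0 [ -2.3  -7.5 135.2   3.6  20.3  84.7] 0.0
shift [-0.1289, -0.0, 0.2064] turn [0.0, 0.0, 0.0] rows>= 1.7505995203836933 0.0
1.0 [ -2.3   6.3 136.4  13.1   5.5  75. ] 0.0
shift [0.4579, -0.0, 0.2862] turn [0.0, 0.0, 0.0] rows>= 3.884892086330935 0.0
1.0 [ -1.5  21.2 115.1   3.9  11.7  85. ] 0.0
```

Call:
{"api": "jog_arm", "payload": {"targets": [[[-0.08, -0.07, -0.09], [0.07, 0, -0.11]], [[-0.16, -0.13, -0.17], [0.14, 0, -0.22]], [[-0.24, -0.2, -0.26], [0.2, 0, -0.33]], [[-0.316, -0.263, -0.343], [0.27, 0, -0.435]], [[-0.316, -0.263, -0.343], [0.27, 0, -0.435]], [[-0.316, -0.263, -0.343], [0.27, 0, -0.435]], [[-0.316, -0.263, -0.343], [0.27, 0, -0.435]]]}}

```text
time_s: 8.92
ee_pos: [0.4502, -0.2002, 0.1201]
tool_rot: [-179.9, -31.7, -22.0]
contact_force: [0.2, -0.3, -1.5]
gripper_width: 0.0531
grasp_force: 12.2
```

```bash
python3 -c "
from kin import *
c,q=cur();s=read_state();print(s['ee_pos'],s['tool_rot'],s['contact_force'],s['grasp_force'])
path([c,([.47,.075,.085],toolR(0,32)),([.47,.075,.027],toolR(0,32)),([.602,.075,.027],toolR(0,32))],q)
"
```

```text
[ 0.45022393 -0.20015774  0.12011468] [-179.9469872   -31.7390554   -21.96613301] [ 0.18391438 -0.26709656 -1.53725365] 12.196969091892242
shift [-0.3014, -0.8753, -0.048] turn [0.2566, 0.0055, -0.4145] rows>= 6.6689053696103695 3.064206892654421
1.0 [ -2.1  -0.8 131.9   3.8  17.   84.6] 0.0
shift [-0.1025, -0.0, 0.164] turn [0.0, 0.0, 0.0] rows>= 1.3908872901678657 0.0
1.0 [ -2.1   9.4 132.5  10.3   6.2  77.9] 0.0
shift [0.3731, -0.0, 0.2332] turn [0.0, 0.0, 0.0] rows>= 3.1654676258992804 0.0
1.0 [ -1.5  21.2 115.1   3.9  11.7  85. ] 0.0
```

Call:
{"api": "jog_arm", "payload": {"targets": [[[-0.06, -0.13, -0.01], [0.04, 0, -0.06]], [[-0.12, -0.26, -0.02], [0.08, 0, -0.12]], [[-0.17, -0.39, -0.03], [0.12, 0, -0.19]], [[-0.22, -0.52, -0.035], [0.16, 0, -0.25]], [[-0.27, -0.65, -0.04], [0.2, 0, -0.32]], [[-0.31, -0.78, -0.05], [0.23, 0, -0.38]], [[-0.317, -0.875, -0.06], [0.257, 0, -0.4145]], [[-0.317, -0.875, -0.06], [0.257, 0, -0.4145]], [[-0.317, -0.875, -0.06], [0.257, 0, -0.4145]], [[-0.317, -0.875, -0.06], [0.257, 0, -0.4145]]]}}

```text
time_s: 9.75
ee_pos: [0.4657, 0.076, 0.0859]
tool_rot: [-180.0, -31.8, -0.1]
contact_force: [-0.1, -1.2, -1.5]
gripper_width: 0.0532
grasp_force: 12.2
```

```bash
python3 -c "
from kin import *
c,q=cur();s=read_state();print(s['ee_pos'],s['tool_rot'],s['contact_force'],s['grasp_force'])
path([c,([.465,.075,.028],toolR(0,32)),([.602,.075,.028],toolR(0,32))],q)
"
```

```text
[0.46574912 0.0759769  0.08594676] [-1.79953041e+02 -3.17697031e+01 -7.10961962e-02] [-0.14988466 -1.18184353 -1.45712253] 12.207835614681244
shift [-0.1038, 0.0034, 0.1629] turn [-0.0002, 0.0051, -0.0013] rows>= 1.389924002315344 0.03327702356905299
1.0 [ -2.1   8.7 133.1  10.4   6.3  77.8] 0.0
shift [0.3873, -0.0, 0.242] turn [0.0, 0.0, 0.0] rows>= 3.2853717026378884 0.0
1.0 [ -1.5  21.1 115.1   3.8  11.8  85. ] 0.0
```

Go down and take one picture to check the alignment before sliding in.

Call:
{"api": "jog_arm", "payload": {"targets": [[[-0.03, 0.003, 0.05], [0, 0, 0]], [[-0.06, 0.003, 0.1], [0, 0, 0]], [[-0.09, 0.003, 0.14], [0, 0, 0]], [[-0.104, 0.003, 0.163], [0, 0, 0]], [[-0.104, 0.003, 0.163], [0, 0, 0]], [[-0.104, 0.003, 0.163], [0, 0, 0]], [[-0.104, 0.003, 0.163], [0, 0, 0]]]}}

```text
time_s: 10.33
ee_pos: [0.4655, 0.0743, 0.0291]
tool_rot: [-180.0, -31.9, -0.2]
contact_force: [0.0, -0.1, -1.7]
gripper_width: 0.0531
grasp_force: 12.2
```

```bash
python3 -c "
from kin import *
import pickle
c,q=cur();s=read_state();print(s['ee_pos'],s['tool_rot'],s['contact_force'],s['grasp_force'],q)
path([c,([.602,.075,.028],toolR(0,32))],q)
p=camera_params('wrist');im=camera('wrist');pickle.dump((p,im),open('w6.pkl','wb'))
b=np.clip(im[:280,120:400].astype(float)*1.6,0,255).astype('uint8')
cv2.imwrite('pics/w7.png',cv2.resize(b[:,:,::-1],(600,600)))
print(proj(p,[.725,.074,0]),proj(p,[.627,.024,.07]))
"
```

```text
[0.4655335  0.07433565 0.02908563] [-1.79961716e+02 -3.19061788e+01 -1.71731554e-01] [ 0.03280153 -0.14377812 -1.67821671] 12.194674909114838 [ -2.17009294   8.52571249 133.02049073   9.48587172   6.65458223
  78.88023455]
shift [0.3842, -0.0034, 0.2435] turn [0.0012, 0.0021, -0.0032] rows>= 3.2727202054994 0.025294723505426376
1.0 [ -1.5  21.1 115.1   3.8  11.8  85. ] 0.0
[254.4880567  -52.89859153] [350.57612204 -67.50280638]
```

View pics/w7.png

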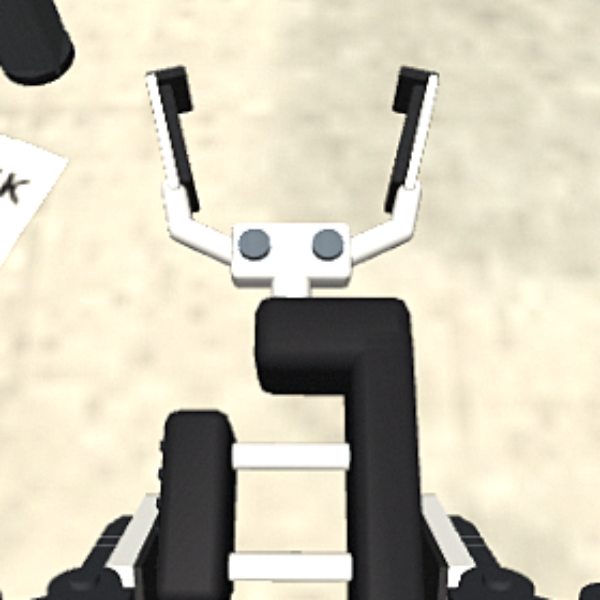

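The reacher is level and centred on the bearing line (jaw mid column 257 against bearing column 254.5). Sliding in.

Call:
{"api": "jog_arm", "payload": {"targets": [[[0.05, 0, 0.031], [0, 0, 0]], [[0.1, -0.003, 0.063], [0, 0, 0]], [[0.15, -0.005, 0.095], [0, 0, 0]], [[0.2, -0.006, 0.127], [0, 0, 0]], [[0.25, -0.006, 0.158], [0, 0, 0]], [[0.3, -0.006, 0.19], [0, 0, 0]], [[0.34, -0.006, 0.215], [0, 0, 0]], [[0.37, -0.006, 0.235], [0, 0, 0]], [[0.385, -0.006, 0.244], [0, 0, 0]], [[0.385, -0.006, 0.244], [0, 0, 0]]]}}

```text
time_s: 11.22
ee_pos: [0.6035, 0.0769, 0.0288]
tool_rot: [-180.0, -32.0, -0.1]
contact_force: [0.1, 0.4, -1.5]
gripper_width: 0.0528
grasp_force: 12.2
```

Call:
{"api": "jog_arm", "payload": {"targets": [[[0, 0, 0], [0, 0, 0]], [[0, 0, 0], [0, 0, 0]], [[0, 0, 0], [0, 0, 0]]]}}

```text
time_s: 11.47
ee_pos: [0.6002, 0.0773, 0.0268]
tool_rot: [-180.0, -31.8, -0.0]
contact_force: [-0.8, 0.5, -2.1]
gripper_width: 0.0535
grasp_force: 12.2
```

Call:
{"api": "jog_arm", "payload": {"targets": [[[0, 0.01, 0], [0, 0, 0]], [[0, 0.02, 0], [0, 0, 0]], [[0, 0.02, 0], [0, 0, 0]], [[0, 0.02, 0], [0, 0, 0]]]}}

```text
time_s: 11.8
ee_pos: [0.6013, 0.0709, 0.0272]
tool_rot: [-179.9, -31.8, -0.1]
contact_force: [0.1, -0.3, -2.8]
gripper_width: 0.0529
grasp_force: 12.2
```

Call:
{"api": "jog_arm", "payload": {"targets": [[[0, 0, 0], [0, 0, 0]], [[0, 0, 0], [0, 0, 0]], [[0, 0, 0], [0, 0, 0]], [[0, 0, 0], [0, 0, 0]], [[0, 0, 0], [0, 0, 0]], [[0, 0, 0], [0, 0, 0]], [[0, 0, 0], [0, 0, 0]], [[0, 0, 0], [0, 0, 0]]], "jaw": -0.1, "squeeze": 45}}

```text
time_s: 12.47
ee_pos: [0.6014, 0.0712, 0.0273]
tool_rot: [-180.0, -31.8, -0.0]
contact_force: [-1.8, -0.4, 1.1]
gripper_width: 0.044
grasp_force: 49.4
```

Stopped at 44 mm with 49 N, so the bearing is clamped. Lift slightly and draw out.

Call:
{"api": "jog_arm", "payload": {"targets": [[[0.01, 0, -0.017], [0, 0, 0]], [[-0.02, 0, -0.036], [0, 0, 0]], [[-0.06, 0, -0.061], [0, 0, 0]], [[-0.1, 0, -0.086], [0, 0, 0]], [[-0.14, 0, -0.111], [0, 0, 0]], [[-0.18, 0, -0.136], [0, 0, 0]], [[-0.22, 0, -0.162], [0, 0, 0]], [[-0.26, 0, -0.187], [0, 0, 0]], [[-0.3, 0, -0.212], [0, 0, 0]], [[-0.34, 0, -0.237], [0, 0, 0]]]}}

```text
time_s: 13.3
ee_pos: [0.4763, 0.0714, 0.0338]
tool_rot: [-179.9, -31.8, -0.0]
contact_force: [0.3, -0.7, -3.4]
gripper_width: 0.0445
grasp_force: 48.1
```

Call:
{"api": "jog_arm", "payload": {"targets": [[[-0.06, 0, -0.037], [0, 0, 0]], [[-0.06, 0, -0.037], [0, 0, 0]], [[-0.06, 0, -0.037], [0, 0, 0]]]}}

```text
time_s: 13.55
ee_pos: [0.4545, 0.0715, 0.0332]
tool_rot: [-179.9, -31.7, -0.0]
contact_force: [0.9, -0.7, -3.4]
gripper_width: 0.044
grasp_force: 48.1
```

```bash
python3 -c "
from kin import *
import pickle
c,q=cur();s=read_state();print(s['ee_pos'],s['tool_rot'],s['contact_force'],s['grasp_force'],s['gripper_width'],q)
p=camera_params('wrist');im=camera('wrist');pickle.dump((p,im),open('w7.pkl','wb'))
pt=camera_params('top');it=camera('top');pickle.dump((pt,it),open('t7.pkl','wb'))
b=np.vstack([im[:,:,::-1][:240,40:440],it[:,:,::-1][100:340,0:400]])
cv2.imwrite('pics/w8.png',cv2.resize(b,(500,600)))
"
```

```text
[0.45450368 0.071506   0.03322219] [-1.79939401e+02 -3.17143391e+01 -3.30624476e-02] [ 0.89539854 -0.74026122 -3.40280015] 48.14025163650513 0.04400945754790649 [ -2.8938141    6.50406693 134.42835802  11.98783867   7.55057852
  75.67892479]
```

View pics/w8.png

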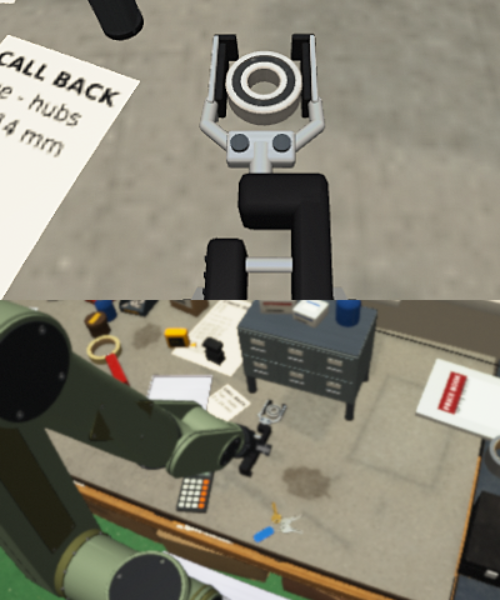

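The bearing is clamped squarely between the pads at (263,85), out in front of the cabinet. Next I need the tray pose from two views.

```bash
python3 -c "
from h import *
import pickle
for f,roi in (('t7.pkl',(100,230,90,210)),('w1.pkl',(90,230,0,60))):
  p,im=pickle.load(open(f,'rb'));a,b,c,d=roi
  h=cv2.cvtColor(im,cv2.COLOR_RGB2HSV).astype(int)
  # bluish bright
  m=((im[...,2].astype(int)-im[...,0]>3)&(im[...,2]>120)).astype('uint8');M=np.zeros_like(m);M[a:b,c:d]=m[a:b,c:d]
  n,L,st,ce=cv2.connectedComponentsWithStats(M);i=1+st[1:,4].argmax();print(f,st[i],ce[i].round(1))
  cn=max(cv2.findContours((L==i).astype('uint8'),0,2)[0],key=cv2.contourArea)
  ap=cv2.approxPolyDP(cv2.convexHull(cn),2.5,True)[:,0]
  for u,v in ap: print((u,v),onz(p,u,v,.01).round(4))
p,im=pickle.load(open('t7.pkl','rb'))
c=im[155:210,110:190,::-1];cv2.imwrite('pics/t8.png',cv2.resize(c,(800,550),interpolation=cv2.INTER_CUBIC))
"
```

```text
t7.pkl [209 195   1   2   2] [209.  195.5]
(np.int32(209), np.int32(196)) [0.546  0.0928 0.01  ]
w1.pkl [  0 152  37  55 820] [ 18.7 183.1]
(np.int32(30), np.int32(152)) [0.5614 0.2577 0.01  ]
(np.int32(36), np.int32(192)) [0.4862 0.2307 0.01  ]
(np.int32(24), np.int32(199)) [0.4736 0.2509 0.01  ]
(np.int32(0), np.int32(205)) [0.4628 0.2951 0.01  ]
(np.int32(0), np.int32(173)) [0.5218 0.3088 0.01  ]
```

View pics/t8.png

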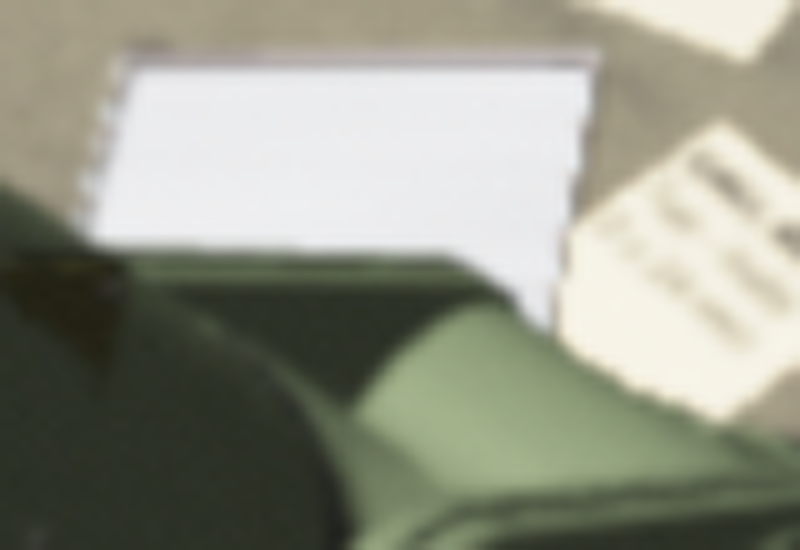

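That is 12 pictures viewed, over the limit of 10, so I'll use numbers only from here. The tray's back corners in the top view are at native (122,160) and (170,160).

```bash
python3 -c "
from kin import *
import pickle
p,im=pickle.load(open('t7.pkl','rb'))
BL=onz(p,122,160,.01);BR=onz(p,169.8,160,.01);rm=onz(p,110+55.5,155+31,.01)
p1,_=pickle.load(open('w1.pkl','rb'));k=512/784
br1=onz(p1,42*k,177*k,.01);fr1=onz(p1,59*k,299*k,.01)
print(BL,BR,rm,br1,fr1)
for a,b in ((BL,BR),(br1,fr1),(BR,fr1)):
  d=(a-b)[:2];print(np.linalg.norm(d),np.degrees(np.arctan2(d[1],d[0])))
br=(BR+br1)/2
e=(br-fr1)[:2];th=np.arctan2(e[1],e[0]);u=np.array([np.cos(th),np.sin(th)]);n=np.array([-u[1],u[0]])
cen=(br+fr1)[:2]/2+.085*n; print('th',np.degrees(th),'cen',cen, 'from back edge',(BL+BR)[:2]/2-.085*u)
c,q=cur()
for hd in (0,10,20,30,45):
  h=np.array([np.cos(np.radians(hd)),np.sin(np.radians(hd))]);g=cen+.005*h-.122*h
  for z in (.03,.09):
    r=ik(np.array([*g,z]),toolR(hd,32),q);print(hd,z,g.round(3),r[0].round(1),round(r[1],4))
"
```

```text
[0.58408578 0.44522154 0.01      ] [0.64157677 0.28465709 0.01      ] [0.5340078  0.24472933 0.01      ] [0.6359448  0.27973101 0.01      ] [0.48031029 0.22476919 0.01      ]
0.17054663934080985 109.70018767951709
0.16505423612406797 19.450508705706348
0.17202743175026822 20.372975684312035
th 19.921283920661306 cen [0.53057359 0.33339536] from back edge [0.53291754 0.33597736]
0 0.03 [0.414 0.333] [ 38.7  17.4 118.6 -40.8  26.  161.6] 0.0564
0 0.09 [0.414 0.333] [ 40.7  10.3 118.6 -40.2  32.3 161.6] 0.0002
10 0.03 [0.415 0.313] [ 34.8  15.1 123.8 -48.8  17.2 158.9] 0.0
10 0.09 [0.415 0.313] [ 34.8   6.5 123.2 -32.7  24.3 141.8] 0.0
20 0.03 [0.421 0.293] [ 27.5  12.9 127.  -25.7   9.2 121.8] 0.0
20 0.09 [0.421 0.293] [ 27.5   3.7 126.3 -12.6  18.6 108.3] 0.0
30 0.03 [0.429 0.275] [ 19.6  11.9 128.4  34.2   9.8  47.4] 0.0
30 0.09 [0.429 0.275] [ 19.6   2.4 127.7  17.   19.1  65. ] 0.0
45 0.03 [0.448 0.251] [  8.7  13.  126.8  54.9  22.6   5.3] 0.0
45 0.09 [0.448 0.251] [  8.7   3.8 126.1  39.9  29.3  22. ] 0.0
```

```bash
python3 -c "
from kin import *
import pickle
p,_=pickle.load(open('t7.pkl','rb'))
for u,v in ((183,475),(213,478),(207,512),(177,508)): print('calc',onz(p,u*.8,(v-300)*.8+100,.015).round(3))
pw,_=pickle.load(open('w7.pkl','rb'));print('bearing',onz(pw,263*.8+40,80*.8,.018).round(4))
p1,_=pickle.load(open('w1.pkl','rb'));k=512/784
for u,v in ((55,412),(120,395)): print('calc',onz(p1,u*k,v*k,.015).round(3))
c,q=cur();R=toolR(20,32)
path([c,([.44,.12,.11],toolR(0,32)),([.41,.289,.10],R),([.41,.289,.032],R)],q)
"
```

```text
calc [0.329 0.201 0.015]
calc [0.347 0.13  0.015]
calc [0.263 0.102 0.015]
calc [0.247 0.172 0.015]
bearing [0.577  0.0743 0.018 ]
calc [0.356 0.204 0.015]
calc [0.375 0.134 0.015]
shift [0.0837, -0.1628, -0.2441] turn [-0.0003, 0.001, -0.0008] rows>= 2.1952115159977295 0.00812032482826972
1.0 [  6.7  -6.8 133.   -9.4  22.3 104.3] 0.0
shift [-0.1025, -0.5633, -0.0247] turn [0.2355, 0.0, -0.3769] rows>= 4.12309655958533 2.7932960893854752
1.0 [ 27.7   0.9 127.5 -11.9  20.2 107.7] 0.0
shift [-0.1201, -0.0, 0.1922] turn [0.0, 0.0, 0.0] rows>= 1.630695443645084 0.0
1.0 [ 27.7  11.5 128.4 -26.4   9.2 122.6] 0.0
```

Call:
{"api": "jog_arm", "payload": {"targets": [[[0.02, -0.03, -0.06], [0, 0, 0]], [[0.04, -0.07, -0.12], [0, 0, 0]], [[0.06, -0.115, -0.18], [0, 0, 0]], [[0.08, -0.16, -0.24], [0, 0, 0]], [[0.08, -0.16, -0.24], [0, 0, 0]], [[0.08, -0.16, -0.24], [0, 0, 0]]]}}

```text
time_s: 14.15
ee_pos: [0.4406, 0.1201, 0.1097]
tool_rot: [-179.9, -32.1, 0.1]
contact_force: [-0.0, -0.6, -2.7]
gripper_width: 0.0437
grasp_force: 48.2
```

Call:
{"api": "jog_arm", "payload": {"targets": [[[-0.01, -0.07, -0.004], [0.03, 0, -0.05]], [[-0.03, -0.15, -0.008], [0.065, 0, -0.1]], [[-0.045, -0.24, -0.01], [0.1, 0, -0.16]], [[-0.06, -0.33, -0.015], [0.14, 0, -0.22]], [[-0.08, -0.42, -0.02], [0.175, 0, -0.28]], [[-0.095, -0.5, -0.023], [0.21, 0, -0.335]], [[-0.1025, -0.563, -0.025], [0.2355, 0, -0.377]], [[-0.1025, -0.563, -0.025], [0.2355, 0, -0.377]], [[-0.1025, -0.563, -0.025], [0.2355, 0, -0.377]], [[-0.1025, -0.563, -0.025], [0.2355, 0, -0.377]]]}}

```text
time_s: 14.98
ee_pos: [0.4082, 0.2871, 0.0965]
tool_rot: [-179.9, -31.7, 19.9]
contact_force: [-0.3, -0.7, -3.1]
gripper_width: 0.0439
grasp_force: 48.3
```

```bash
python3 -c "
from kin import *
c,q=cur();s=read_state();print(s['ee_pos'],s['tool_rot'],s['contact_force'],s['grasp_force'],s['gripper_width'],q.round(1))
path([c,([.41,.289,.040],toolR(20,32)),([.41,.289,.030],toolR(20,32))],q)
"
```

```text
[0.40817145 0.28711733 0.0965111 ] [-179.92802109  -31.68862387   19.87137991] [-0.3396122  -0.68668945 -3.05043432] 48.280118107795715 0.04389141157732341 [ 27.6   1.1 127.7 -11.6  20.1 107.5]
shift [-0.0923, -0.0036, 0.1644] turn [-0.0001, 0.0069, -0.0024] rows>= 1.356643007579478 0.046091482487527646
1.0 [ 27.7  10.2 128.4 -23.1  10.4 119.3] 0.0
shift [-0.0177, -0.0, 0.0283] turn [0.0, 0.0, 0.0] rows>= 0.23980815347721832 0.0
1.0 [ 27.7  11.9 128.4 -27.3   8.9 123.6] 0.0
```

Call:
{"api": "jog_arm", "payload": {"targets": [[[-0.025, 0, 0.04], [0, 0, 0]], [[-0.05, -0.003, 0.08], [0, 0, 0]], [[-0.07, -0.003, 0.12], [0, 0, 0]], [[-0.085, -0.003, 0.148], [0, 0, 0]], [[-0.0923, -0.003, 0.162], [0, 0, 0]], [[-0.0923, -0.003, 0.162], [0, 0, 0]], [[-0.0923, -0.003, 0.162], [0, 0, 0]], [[-0.0923, -0.003, 0.162], [0, 0, 0]]]}}

```text
time_s: 15.65
ee_pos: [0.4109, 0.2897, 0.0427]
tool_rot: [-179.9, -31.9, 19.9]
contact_force: [-0.2, 0.1, -2.0]
gripper_width: 0.0437
grasp_force: 48.3
```

Call:
{"api": "jog_arm", "payload": {"targets": [[[-0.004, 0, 0.006], [0, 0, 0]], [[-0.007, 0, 0.012], [0, 0, 0]], [[-0.011, 0, 0.018], [0, 0, 0]], [[-0.0125, 0, 0.02], [0, 0, 0]], [[-0.0125, 0, 0.02], [0, 0, 0]], [[-0.0125, 0, 0.02], [0, 0, 0]]]}}

```text
time_s: 16.15
ee_pos: [0.41, 0.2898, 0.0348]
tool_rot: [-179.9, -31.8, 19.9]
contact_force: [-0.3, 0.2, -3.0]
gripper_width: 0.0442
grasp_force: 48.3
```

Creep 3.5 mm, then 1 mm steps.

Call:
{"api": "jog_arm", "payload": {"targets": [[[-0.003, 0, 0.005], [0, 0, 0]], [[-0.006, 0, 0.01], [0, 0, 0]], [[-0.006, 0, 0.01], [0, 0, 0]], [[-0.006, 0, 0.01], [0, 0, 0]]]}}

```text
time_s: 16.48
ee_pos: [0.4101, 0.2898, 0.0313]
tool_rot: [-179.9, -31.8, 19.9]
contact_force: [-0.3, 0.1, -2.9]
gripper_width: 0.0439
grasp_force: 48.3
```

Call:
{"api": "jog_arm", "payload": {"targets": [[[-0.002, 0, 0.003], [0, 0, 0]], [[-0.002, 0, 0.003], [0, 0, 0]], [[-0.002, 0, 0.003], [0, 0, 0]], [[-0.002, 0, 0.003], [0, 0, 0]]]}}

```text
time_s: 16.82
ee_pos: [0.4103, 0.2899, 0.0305]
tool_rot: [-179.9, -31.9, 19.9]
contact_force: [-0.3, -0.2, -0.5]
gripper_width: 0.0442
grasp_force: 48.9
```

Touchdown. Open the reacher in steps.

Call:
{"api": "jog_arm", "payload": {"targets": [[[0, 0, 0], [0, 0, 0]], [[0, 0, 0], [0, 0, 0]], [[0, 0, 0], [0, 0, 0]]], "jaw": 0.1}}

```text
time_s: 17.07
ee_pos: [0.4103, 0.2899, 0.0304]
tool_rot: [-179.9, -31.9, 19.9]
contact_force: [0.7, -0.8, -1.7]
gripper_width: 0.0471
grasp_force: 14.6
```

Call:
{"api": "jog_arm", "payload": {"targets": [[[0, 0, 0], [0, 0, 0]], [[0, 0, 0], [0, 0, 0]], [[0, 0, 0], [0, 0, 0]]], "jaw": 0.18}}

```text
time_s: 17.32
ee_pos: [0.4102, 0.2898, 0.0304]
tool_rot: [-179.9, -31.9, 19.9]
contact_force: [0.2, -0.7, -1.8]
gripper_width: 0.0506
grasp_force: 13.3
```

Call:
{"api": "jog_arm", "payload": {"targets": [[[0, 0, 0], [0, 0, 0]], [[0, 0, 0], [0, 0, 0]], [[0, 0, 0], [0, 0, 0]], [[0, 0, 0], [0, 0, 0]], [[0, 0, 0], [0, 0, 0]]], "jaw": 0.24, "squeeze": 20}}

```text
time_s: 17.73
ee_pos: [0.4101, 0.2898, 0.0303]
tool_rot: [-179.9, -31.9, 19.9]
contact_force: [-0.2, 0.3, -1.4]
gripper_width: 0.0531
grasp_force: 12.3
```

```bash
python3 -c "
from kin import *
import pickle
c,q=cur()
p=camera_params('wrist');im=camera('wrist')
cv2.imwrite('pics/x1.png',im[:,:,::-1])
# bearing centre & jaw tips: bright/dark blob finding around prediction
pr=proj(p,[.531-.008*.94,.334-.003,.015]);print('pred tray centre-8mm px',pr)
g=im.max(2).astype('uint8')
u,v=pr.astype(int);roi=im[max(0,v-45):v+45,u-50:u+50]
h=cv2.HoughCircles(cv2.medianBlur(cv2.cvtColor(roi,cv2.COLOR_RGB2GRAY),3),cv2.HOUGH_GRADIENT,1,20,param1=80,param2=15,minRadius=12,maxRadius=36)
if h is not None:
  for cx,cy,r in h[0][:4]:
    X=onz(p,cx+u-50,cy+max(0,v-45),.015);d=X[:2]-[.531,.334];t=np.radians(20)
    print(cx+u-50,cy+max(0,v-45),r,X.round(4),'tray xy',(d@[np.cos(t),np.sin(t)]).round(4),(d@[-np.sin(t),np.cos(t)]).round(4))
"
```

```text
pred tray centre-8mm px [254.94583974  66.92259188]
250.5 68.5 30.8 [0.5214 0.3332 0.015 ] tray xy -0.0093 0.0026
```

The bearing is at about (−9, 3) mm in the tray frame. Lifting straight off.

Call:
{"api": "jog_arm", "payload": {"targets": [[[0.01, 0, -0.015], [0, 0, 0]], [[0.025, 0, -0.04], [0, 0, 0]], [[0.05, 0, -0.08], [0, 0, 0]], [[0.08, 0, -0.13], [0, 0, 0]], [[0.11, 0, -0.18], [0, 0, 0]], [[0.141, 0, -0.226], [0, 0, 0]], [[0.141, 0, -0.226], [0, 0, 0]], [[0.141, 0, -0.226], [0, 0, 0]]]}}

```text
time_s: 18.45
ee_pos: [0.4111, 0.2901, 0.1113]
tool_rot: [-179.9, -32.0, 19.9]
contact_force: [-0.2, 0.3, -2.1]
gripper_width: 0.0527
grasp_force: 12.3
```

```bash
python3 -c "
from kin import *
c,q=cur();s=read_state();print(s['ee_pos'],s['tool_rot'],s['contact_force'],s['grasp_force'])
p=camera_params('wrist');im=camera('wrist')
gr=cv2.medianBlur(cv2.cvtColor(im,cv2.COLOR_RGB2GRAY),3)
pr=proj(p,[.5214,.3332,.015]);print(pr)
u,v=pr.astype(int);b=max(0,v-45);h=cv2.HoughCircles(gr[b:v+45,u-50:u+50],cv2.HOUGH_GRADIENT,1,20,param1=80,param2=14,minRadius=10,maxRadius=34)
if h is not None:
  for cx,cy,r in h[0][:3]: print(r,onz(p,cx+u-50,cy+b,.015).round(4))
path([c,([.44,.10,.12],toolR(0,32)),([.44,-.18,.12],toolR(-22,32)),([.488,-.349,.09],toolR(-45,32)),([.488,-.349,.0275],toolR(-45,32))],q)
"
```

```text
[0.41107012 0.29011941 0.11131804] [-179.86627828  -32.01178705   19.90444102] [-0.18883518  0.33384192 -2.14543274] 12.261681854724884
[252.0111044  132.13546345]
26.6 [0.5306 0.3333 0.015 ]
shift [-0.0907, 0.6285, -0.0923] turn [-0.2374, 0.0002, 0.3751] rows>= 4.61639745295731 2.789893359200535
1.0 [  2.7  -9.5 133.6  -3.6  24.   95.6] 0.0
shift [-0.0, 0.9333, 0.0] turn [-0.2591, -0.0, 0.4146] rows>= 6.714628297362111 3.072625698324022
1.0 [-38.2  -6.7 131.3  19.8  25.8  58.2] 0.0
shift [0.2518, 0.4624, 0.2752] turn [-0.2708, -0.0, 0.4334] rows>= 4.274037958197694 3.2122905027932953
1.0 [-43.4  12.9 115.3  -2.4  19.9  93.6] 0.0
shift [-0.1104, -0.0, 0.1767] turn [0.0, 0.0, 0.0] rows>= 1.4988009592326141 0.0
1.0 [-43.4  20.7 115.9  -4.2  11.5  95.4] 0.0
```

The bearing stayed in the tray. Carrying the reacher back to its spot.

Call:
{"api": "jog_arm", "payload": {"targets": [[[-0.02, 0.1, -0.02], [-0.04, 0, 0.06]], [[-0.035, 0.2, -0.035], [-0.08, 0, 0.12]], [[-0.05, 0.32, -0.05], [-0.12, 0, 0.19]], [[-0.065, 0.44, -0.065], [-0.165, 0, 0.26]], [[-0.08, 0.55, -0.08], [-0.2, 0, 0.33]], [[-0.09, 0.628, -0.092], [-0.237, 0, 0.375]], [[-0.09, 0.628, -0.092], [-0.237, 0, 0.375]]]}}

```text
time_s: 19.08
ee_pos: [0.439, 0.0969, 0.1177]
tool_rot: [179.9, -31.7, -0.2]
contact_force: [-0.5, -0.5, -2.3]
gripper_width: 0.0528
grasp_force: 12.2
```

Call:
{"api": "jog_arm", "payload": {"targets": [[[0, 0.1, 0], [-0.03, 0, 0.045]], [[0, 0.22, 0], [-0.06, 0, 0.1]], [[0, 0.34, 0], [-0.095, 0, 0.15]], [[0, 0.46, 0], [-0.13, 0, 0.205]], [[0, 0.58, 0], [-0.16, 0, 0.26]], [[0, 0.7, 0], [-0.195, 0, 0.31]], [[0, 0.82, 0], [-0.23, 0, 0.365]], [[0, 0.93, 0], [-0.26, 0, 0.415]], [[0, 0.93, 0], [-0.26, 0, 0.415]], [[0, 0.93, 0], [-0.26, 0, 0.415]]]}}

```text
time_s: 19.92
ee_pos: [0.4388, -0.18, 0.118]
tool_rot: [179.9, -31.7, -22.1]
contact_force: [-0.5, 0.4, -2.6]
gripper_width: 0.053
grasp_force: 12.2
```

Call:
{"api": "jog_arm", "payload": {"targets": [[[0.04, 0.08, 0.04], [-0.045, 0, 0.07]], [[0.08, 0.15, 0.09], [-0.09, 0, 0.14]], [[0.13, 0.23, 0.14], [-0.135, 0, 0.215]], [[0.17, 0.31, 0.18], [-0.18, 0, 0.29]], [[0.21, 0.39, 0.23], [-0.225, 0, 0.36]], [[0.25, 0.46, 0.275], [-0.27, 0, 0.433]], [[0.25, 0.46, 0.275], [-0.27, 0, 0.433]], [[0.25, 0.46, 0.275], [-0.27, 0, 0.433]], [[0.25, 0.46, 0.275], [-0.27, 0, 0.433]]]}}

```text
time_s: 20.67
ee_pos: [0.4864, -0.3447, 0.0873]
tool_rot: [179.8, -31.7, -44.8]
contact_force: [-0.2, 0.8, -1.9]
gripper_width: 0.0533
grasp_force: 12.2
```

```bash
python3 -c "
from kin import *
c,q=cur();s=read_state();print(s['ee_pos'],s['tool_rot'],s['contact_force'],s['grasp_force'])
path([c,([.488,-.349,.030],toolR(-45,32))],q)
"
```

```text
[ 0.48641759 -0.3447      0.08732235] [179.83153454 -31.67919254 -44.76369346] [-0.16971274  0.82289764 -1.94611951] 12.243030667304993
shift [-0.0886, 0.006, 0.1699] turn [0.001, 0.0071, 0.0045] rows>= 1.3790212071781058 0.0532077220461963
1.0 [-43.4  20.4 115.9  -4.   11.8  95.3] 0.0
```

Call:
{"api": "jog_arm", "payload": {"targets": [[[-0.03, 0, 0.05], [0, 0, 0]], [[-0.055, 0, 0.1], [0, 0, 0]], [[-0.08, 0, 0.145], [0, 0, 0]], [[-0.0886, 0, 0.165], [0, 0, 0]], [[-0.0886, 0, 0.17], [0, 0, 0]], [[-0.0886, 0, 0.17], [0, 0, 0]], [[-0.0886, 0, 0.17], [0, 0, 0]]]}}

```text
time_s: 21.25
ee_pos: [0.4908, -0.3505, 0.033]
tool_rot: [179.8, -32.0, -44.9]
contact_force: [0.1, -0.2, -1.7]
gripper_width: 0.0533
grasp_force: 12.2
```

Call:
{"api": "jog_arm", "payload": {"targets": [[[-0.003, 0, 0.005], [0, 0, 0]], [[-0.006, 0, 0.01], [0, 0, 0]], [[-0.006, 0, 0.01], [0, 0, 0]], [[-0.006, 0, 0.01], [0, 0, 0]]]}}

```text
time_s: 21.58
ee_pos: [0.4903, -0.3507, 0.0287]
tool_rot: [179.8, -32.0, -44.9]
contact_force: [-0.7, -0.2, -2.7]
gripper_width: 0.0529
grasp_force: 12.2
```

Call:
{"api": "jog_arm", "payload": {"targets": [[[-0.002, 0, 0.003], [0, 0, 0]], [[-0.004, 0, 0.006], [0, 0, 0]], [[-0.004, 0, 0.006], [0, 0, 0]], [[-0.004, 0, 0.006], [0, 0, 0]]]}}

```text
time_s: 21.92
ee_pos: [0.4901, -0.3505, 0.0262]
tool_rot: [179.8, -31.9, -44.9]
contact_force: [0.5, -0.7, -2.8]
gripper_width: 0.0532
grasp_force: 12.2
```

Call:
{"api": "jog_arm", "payload": {"targets": [[[-0.002, 0, 0.003], [0, 0, 0]], [[-0.002, 0, 0.003], [0, 0, 0]], [[-0.002, 0, 0.003], [0, 0, 0]]]}}

```text
time_s: 22.17
ee_pos: [0.4902, -0.3505, 0.0251]
tool_rot: [179.8, -31.9, -44.9]
contact_force: [0.2, 0.0, -2.6]
gripper_width: 0.053
grasp_force: 12.2
```

Call:
{"api": "jog_arm", "payload": {"targets": [[[-0.002, 0, 0.003], [0, 0, 0]], [[-0.002, 0, 0.003], [0, 0, 0]], [[-0.002, 0, 0.003], [0, 0, 0]]]}}

```text
time_s: 22.42
ee_pos: [0.4904, -0.3507, 0.0247]
tool_rot: [179.8, -32.0, -44.9]
contact_force: [-2.2, 0.8, 2.5]
gripper_width: 0.0528
grasp_force: 13.0
```

Call:
{"api": "jog_arm", "payload": {"targets": [[[-0.002, 0, 0.003], [0, 0, 0]], [[-0.002, 0, 0.003], [0, 0, 0]], [[-0.002, 0, 0.003], [0, 0, 0]]]}}

```text
time_s: 22.67
ee_pos: [0.4906, -0.3509, 0.0244]
tool_rot: [179.8, -32.1, -44.9]
contact_force: [-6.2, 4.8, 11.2]
gripper_width: 0.0532
grasp_force: 14.9
```

The reacher is on the bench. Release, then retreat along the tool axis.

Call:
{"api": "jog_arm", "payload": {"targets": [[[0, 0, 0], [0, 0, 0]], [[0, 0, 0], [0, 0, 0]], [[0, 0, 0], [0, 0, 0]], [[0, 0, 0], [0, 0, 0]], [[0, 0, 0], [0, 0, 0]], [[0, 0, 0], [0, 0, 0]]], "jaw": 1}}

```text
time_s: 23.17
ee_pos: [0.4902, -0.3505, 0.0229]
tool_rot: [179.8, -31.9, -44.9]
contact_force: [-0.1, 0.6, -0.6]
gripper_width: 0.0853
grasp_force: 0.0
```

Call:
{"api": "jog_arm", "payload": {"targets": [[[0, 0, -0.03], [0, 0, 0]], [[0, 0, -0.08], [0, 0, 0]], [[0, 0, -0.15], [0, 0, 0]], [[0, 0, -0.25], [0, 0, 0]], [[0, 0, -0.35], [0, 0, 0]], [[0, 0, -0.4], [0, 0, 0]], [[0, 0, -0.4], [0, 0, 0]], [[0, 0, -0.4], [0, 0, 0]], [[0, 0, -0.4], [0, 0, 0]]]}}

```text
time_s: 23.92
ee_pos: [0.4453, -0.3053, 0.1246]
tool_rot: [179.8, -31.9, -44.9]
contact_force: [0.2, 0.3, -0.9]
gripper_width: 0.085
grasp_force: 0.0
```

```bash
python3 -c "
from kin import *
c,q=cur();print(c[0],read_state()['contact_force'])
p=camera_params('wrist');im=camera('wrist')
R=Rn.from_euler('z',-45,degrees=True);g=c[0]+c[1].apply([0,0,.12-.002]);o=g+R.apply([.007,0,0]);o[2]=0;print('o',o)
for x in ([0,27,40],[47,-27,40],[-52,-27,40]): print(x,proj(p,o+R.apply(np.array(x)/1e3)).round(0))
m=(im.max(2)<45).astype('uint8');m[260:]=0;m[:,:200]=0;m[:,330:]=0
n,L,st,ce=cv2.connectedComponentsWithStats(m)
for i in range(1,n):
  if st[i,4]>100: print(st[i],ce[i].round(1))
pt=camera_params('top');it=camera('top')
u,v=proj(pt,[.525,.334,.01]);print(u,v)
roi=cv2.cvtColor(it[int(v)-15:int(v)+15,int(u)-20:int(u)+20],cv2.COLOR_RGB2GRAY);ys,xs=np.where(roi<130);print(len(xs))
if len(xs): print(onz(pt,xs.mean()+int(u)-20,ys.mean()+int(v)-15,.012).round(4))
"
```

```text
[ 0.44528282 -0.30532937  0.12457388] [ 0.15734974  0.25977509 -0.8818236 ]
o [ 0.49418066 -0.35457299  0.        ]
[0, 27, 40] [221. 180.]
[47, -27, 40] [287. 128.]
[-52, -27, 40] [291. 245.]
[200  18  98  86 971] [252.4  59.2]
[216  61  13  42 178] [222.2  77.3]
[293  92  37  39 368] [311.8 110.9]
[ 245  126   45  134 3799] [271.  194.7]
[222 154  19  51 841] [231.1 179. ]
140.79004283680206 180.78043165209638
1200
[0.5271 0.3397 0.012 ]
```

```bash
python3 -c "
from h import *
p=camera_params('side');im=camera('side')
t=np.radians(20)
N=im.copy();g=cv2.cvtColor(im,cv2.COLOR_RGB2GRAY)
u,v=proj(p,[.5265,.333,.009]);print(u,v);u,v=int(u),int(v)
print(g[v-9:v+10,u-14:u+15])
"
```

```text
385.99176741079054 215.01513302621723
[[228 228 225 226 225 224 225 226 225 226 224 226 225 223 226 223 223 224
  223 224 224 225 223 223 224 221 223 224 224]
 [227 226 225 226 227 227 225 227 226 225 227 224 225 225 225 224 224 225
  223 223 224 222 222 223 222 224 224 222 224]
 [226 227 227 227 227 226 226 227 226 226 227 225 226 226 225 225 226 225
  223 223 225 224 224 226 223 225 225 225 224]
 [226 227 225 228 227 225 225 225 228 225 224 226 225 224 223 224 224 224
  225 225 224 226 224 225 225 226 227 224 226]
 [226 227 224 227 228 226 229 227 226 224 221 219 213 208 206 205 215 217
  220 222 225 227 224 227 225 227 226 224 226]
 [227 227 227 227 228 228 227 227 225 216 200 185 183 181 174 174 183 189
  196 207 219 225 227 227 226 227 227 228 230]
 [226 229 228 228 229 228 229 227 220 197 160 145 158 158 148 145 155 163
  166 175 191 213 226 227 228 230 227 227 227]
 [227 228 226 228 228 229 228 223 206 176 139 139 162 154 130 123 133 141
  148 157 164 186 208 224 228 229 229 226 227]
 [226 228 225 227 226 228 228 212 181 161 135 141 157 143 116 106 110 116
  133 152 156 159 18
[... 537 characters left out ...]
231 228 209 174 140 117 100  97 106 107 113 114
  111 117 119 126 150 197 227 233 231 232 232]
 [226 226 229 226 229 229 231 230 226 212 187 165 142 122 116 113 106 104
  103 114 120 142 174 215 227 230 233 230 230]
 [215 216 220 227 224 225 226 229 229 224 221 209 195 179 170 156 142 142
  143 154 164 187 211 225 229 231 231 230 230]
 [203 204 212 220 220 217 217 222 226 228 226 223 224 222 214 201 197 193
  198 204 210 223 230 231 231 232 231 230 231]
 [202 202 208 212 210 205 203 214 220 219 217 216 223 226 224 221 221 224
  225 227 229 230 231 231 232 230 231 230 231]
 [200 202 203 205 203 204 204 209 213 207 207 209 217 221 222 216 218 224
  227 228 228 226 231 231 231 233 230 231 231]]
```

The side camera shows the bearing as a flat ring on the tray floor, right where expected. Handing in.

```bash
python3 -c "
from station import *
print(sign_off())"
```

```text
the job is handed in; nothing more can be done
None
```

I've handed the job in: the bearing lies flat near the tray's middle and the reacher is released flat on the bench at its old spot, both checked on camera, but I viewed 12 pictures instead of the 10 allowed, didn't re-check the nut or stamp, and sign-off gave no verdict.

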